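# Slide the battery box into its charging dock

### The arm

A 6-joint arm with a two-finger parallel gripper is mounted at the origin on the work surface; the furniture and walls round the work are solid. World frame = base frame: x ahead of the robot, y to its left, z up, the work surface at z = 0. Lengths are in m, angles in degrees, forces in N, time in s.
With the tool pointing down it reaches from about 0.3 to 0.75 m from the base axis. Payload 8.5 kg.
Tool frame: the origin (TCP) lies at the very end of the fingers, on their centre line; the grasp point (between the pads) lies 19 mm behind it (env.grip_point_offset is the distance from the TCP to the grasp point, in m); z points along the fingers, y is the direction in which the jaws open and shut (so a half turn about z gives the same grasp; the last joint's range is limited). The gripper opens to 85 mm and grips with 20 to 120 N. Pads are 22 mm wide; open, the fingers measure 114 mm over their backs; the gripper's body (76 mm by 85 mm) begins 54 mm behind the grasp point. The pads swing forward as they close: fully open they stand 13 mm farther back than shut.
Start: joints at [-75.877, 21.807, 74.336, -0, 83.858, -12.336], TCP at [0.245, -0.492, 0.204] pointing down, gripper open.
Joint ranges: [-178.18, 178.18], [-50.72, 133.34], [12.68, 142.11], [-81.47, 261.47], [9.98, 163.14], [-165.26, 165.26]. Speed limits (degrees/s): [136.94, 136.94, 180, 180, 180, 180].

### API

Orientations are given as a 3x3 rotation matrix whose columns are the frame's x, y, z axes.
In Python, from rig import env gives the robot as it stands.
- The arm moves only by the tool move_arm, never from a script. Its argument "moves" is a list of rows, each a list of 4 numbers: the shift along the tool's x, y, z in mm, then the turn about the tool's z in rad. In form: [[tx, ty, tz, spin], ...]. A call has 1 to 20 rows; each row is the pose to reach, as a shift and turn from the pose commanded when the call began, along the tool's axes at that moment; what a row does not reach only later rows make up. A row lasts 1/10 s, in which the tool goes at most 50 mm and 8.59 degrees, less where a joint would pass 70% of its speed; a pose out of reach is approached as far as the arm can. A call with a gripper value outside its range is refused whole. "grip" is the closure, from 0 (fully open) to 1 (shut), set as the call begins (left out, the last holds). The fingers move at their own pace and stop on an object; "grip_force" is the grip in N (left out, the last holds). Time passes only in rows, so rows that repeat a pose let the fingers close. It gives the time, the measured TCP pose, the force and the opening at its end, in the units of the state.
- env.observe(): the state, without advancing time (a new reading comes with each control period).
- env.get_image(name): name is "side" or "top"; returns the picture (420x560x3 uint8, red, green, blue); there is no depth.
- env.get_calibration(name): a dict with "fovy" (degrees; the focal length in pixels is half the picture's height over the tangent of half this angle, whatever the lens; pixels are square), "cx", "cy" (the principal point, pixels), "extrinsics" (4x4, takes a point from world to camera coordinates). Camera axes: x right, y up, looking along -z (the intrinsics and any distortion apply to the point x, -y, -z); pixel columns grow to the right and rows downward; lengths in m; the calibration is good to about 2 mm. A picture is of the moment at which its call begins. get_calibration takes no time and is no camera call.
- env.close_job(): hands the job in, once; it reports no verdict.
Trained networks look in the newest picture that a camera, given by its name, has taken for a name from the list of things; names that differ only in an ending like _2 or _b are one class to them, and where a whole thing is asked for, a point or a joint stands for the part that bears it (a point fixed in the world has none). Each returns a list of dicts, best first, with "conf" (0 to 1); they miss things now and then, are a little off and sometimes report something else, mostly with a low value. They report only what shows in the picture. A call takes as long as a camera call.
- env.silhouettes(camera, name): "region" (420x560 bool, what is visible of it) and "point" ([row, column] in pixels, amid what is visible of it).
- env.tip_of(camera, name): "point" ([row, column] in pixels: a listed point, or the origin of a listed thing).
The state is a dict: "time_s": time; "q": joint angles; "qvel": joint speeds; "joint_efforts": joint torques, N m; "position": TCP position; "tool_rot": TCP orientation; "ft_force": force on the tool from outside, world axes, zero at the start; "wrist_torque": the same for the moment, N m; "grip_width": finger opening in m.
Only numpy, scipy, OpenCV 4.12 (cv2) and the standard library are available. Lean on these libraries where they do the work, as an engineer would, in place of code of your own. Each camera call takes 0.05 s, during which the arm holds its last target.

### The job

Push the heavy blue battery box across the bench, low down so that it slides and does not tip over, until it sits fully home between the guides of the charging dock with its contact side square against the stop. Then press the green button on the dock right down with a fingertip to start charging, let it go and move clear. The box must not be gripped and lifted, and the solder reel, the brass weight and the loupe beside the dock must stay where they are.

Things in the scene. Friction and masses are not known exactly. Their poses are not given: they have to be found in the camera images.
- battery: Loose battery box, blue case, grey top, 96 (its x) x 136 (its y) x 80 mm high, about 0.9 kg. Origin: centre of its underside, on the bench. Its +x side (two brass contacts) goes against the dock's stop; its -x side (white blank plate) is pushed. It stands on two 7 mm high rubber runners along y, whose outer edges lie 24 mm inside the long faces.
- battery_rear (a point): Point on the battery box's contact side (+x face): mid-length, 20 mm above the bench.
- battery_push (a point): Point on the battery box's pushing side (-x face): mid-length, 20 mm above the bench. The runners grip the bench strongly (about 6 to 13 N to slide it), the case is smooth and slippery (friction about 0.25): pushed within 30 mm of the bench it slides, pushed in its upper third it tips over.
- dock: Charging dock, fixed. Origin: on the bench, middle of the stop face; the box is pushed in along its +x. The stop is the front (x = 0) of a grey housing 62 (x) x 150 (y) x 47 mm high. Two guide cheeks 26 mm high, inner faces at y = +-75 mm, reach from the stop to x = -60 mm, then flare out to x = -90 mm. No floor: the box slides on the bench. Home: axes parallel, box centre at x = -48 mm, y = 0.
- dock_mouth (a point): Point on the bench in the middle of the dock's mouth, 90 mm in front of the stop.
- charge_button (a joint): Travel of the green push button in m: 0 up, 0.006 fully down; a spring (about 4 N when fully down) returns it.
- charge_button_top (a point): Middle of the top of the green button (26 mm across), which sits on top of the dock's housing and is pressed straight down; about 65 mm above the bench when up.
- solder_reel: Bystander: reel of solder, 58 mm across, 58 mm high, standing behind the dock. Origin: centre of its underside.
- test_weight: Bystander: brass weight, 29 mm across, 51 mm high, beside the dock on the side away from the robot. Origin: centre of its underside.
- loupe: Bystander: black loupe, 37 mm across, 34 mm high, beside the dock on the robot's side. Origin: centre of its underside.

How it is judged (in metres and radians):
On the way, in this order (a step that is already met when the one before it is completed fails the run):
1. the battery box stands home in the dock: its contact side within 6 mm of the stop, square and upright (x of battery_rear in the frame of dock between -0.006 and 0.006 m and y of battery_rear in the frame of dock between -0.012 and 0.012 m and angle between the x axis of battery and the x axis of dock, either way round below 0.06 rad and angle between battery's own z axis and vertical below 0.03 rad), for 0.2 s.
2. the green button is pressed down with the fingers (value of joint charge_button above 0.0045 m and contact force between the fingers and dock above 0.5 N), for 0.05 s.
At the end, for the whole second after the job is handed in: The battery box stands at rest and upright in the dock, its contact side within 6 mm of the stop, within 12 mm of the dock's middle line and square to within 0.06 rad; the green button has been pressed at least 4.5 mm after that and is up again (below 2 mm) (all of step 1 and linear speed of battery below 0.01 m/s and value of joint charge_button below 0.002 m); the robot touches nothing.
It fails at once if the battery box is tipped by more than 0.15 rad (angle between battery's own z axis and vertical above 0.15 rad).
It fails at once if the battery box is lifted (its underside centre more than 12 mm above the bench) (height (world z) of battery above 0.012 m).
It fails at once if the solder reel is moved by more than 20 mm or lifted (distance of solder_reel from where it was at the start of the episode above 0.02 m).
It fails at once if the test weight is moved by more than 20 mm or lifted (distance of test_weight from where it was at the start of the episode above 0.02 m).
It fails at once if the loupe is moved by more than 20 mm or lifted (distance of loupe from where it was at the start of the episode above 0.02 m).
It also fails if it takes over 51 s, if anything falls off the work surface, if the arm or the gripper's body presses on something with over 40 N, if the wrist force passes 120 N, or if a joint passes its speed limit or range.

## Working session

There is one attempt and no reset: what is moved stays moved. The work goes in short steps, Python scripts to look and compute and a tool call to move; the robot and the scene stay as the last step left them, time stands still between calls to the robot, and variables do not carry over. Pictures are saved under pics/ and viewed, and the job is handed in when it is done.

Besides the shell and the picture viewer there is one more tool, called after ">>>" as name(argument=value, ...), one argument or row to a line, values as JSON. move_arm: Moves the arm, as the interface text tells. Its arguments: {"type":"object","properties":{"moves":{"type":"array"},"grip":{"type":"number"},"grip_force":{"type":"number"}},"required":["moves"]}

```bash
ls; mkdir -p pics; python3 - <<'E'
from rig import env
import cv2,numpy as np
for n in ("top","side"):
    im=env.get_image(n); cv2.imwrite(f"pics/{n}0.png",im[:,:,::-1])
    c=env.get_calibration(n); print(n,c)
s=env.observe(); print(s)
E
```

```text
pics
top {'fovy': 43.67810057091885, 'cx': 276.6664518165863, 'cy': 211.5375600333814, 'extrinsics': array([[-6.04035009e-02, -9.98173822e-01,  6.62263188e-04,
         6.36866836e-02],
       [ 9.75129764e-01, -5.88672453e-02,  2.13674028e-01,
        -5.52643166e-01],
       [-2.13244835e-01,  1.35524519e-02,  9.76904791e-01,
        -8.72409591e-01],
       [ 0.00000000e+00,  0.00000000e+00,  0.00000000e+00,
         1.00000000e+00]])}
side {'fovy': 46.757777533959256, 'cx': 273.34618341727514, 'cy': 208.81683236646126, 'extrinsics': array([[ 0.98805566, -0.15398925,  0.00577331, -0.54495344],
       [ 0.06049889,  0.42209697,  0.90452973, -0.09949616],
       [-0.14172475, -0.89337644,  0.42637148, -0.78357824],
       [ 0.        ,  0.        ,  0.        ,  1.        ]])}
{'time_s': 0.1, 'q': array([-7.58774769e+01,  2.18365106e+01,  7.43783535e+01, -7.51325386e-04,
        8.38572725e+01, -1.23345443e+01]), 'qvel': array([ 0.06280103, -0.01795309, -0.19492842,  0.05867901, -0.00686648,
       -0.01665403]), 'joint_efforts': array([ 5.05267715e-03, -4.49216151e+01, -2.31657761e+01, -7.01474778e-05,
        3.61269609e-03,  7.46427986e-06]), 'position': array([ 0.24497326, -0.49210979,  0.20369145]), 'tool_rot': array([[ 8.95267865e-01,  4.45528167e-01, -3.19840019e-04],
       [ 4.45528208e-01, -8.95267074e-01,  1.21778681e-03],
       [ 2.56216088e-04, -1.23274315e-03, -9.99999207e-01]]), 'ft_force': array([-0.93683113, -0.92109814, -0.32013123]), 'wrist_torque': array([-0.02812875, -0.02409283,  0.0100785 ]), 'grip_width': 0.08519464374869279}
```

View pics/top0.png

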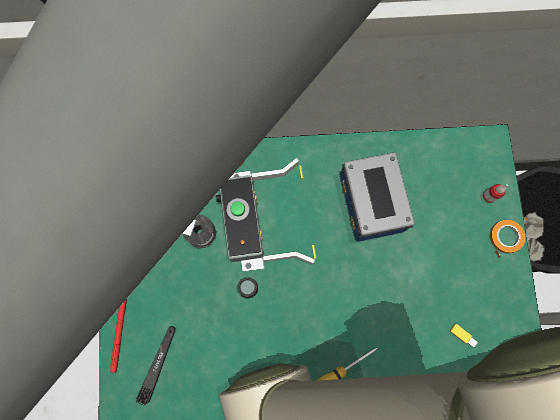

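View pics/side0.png

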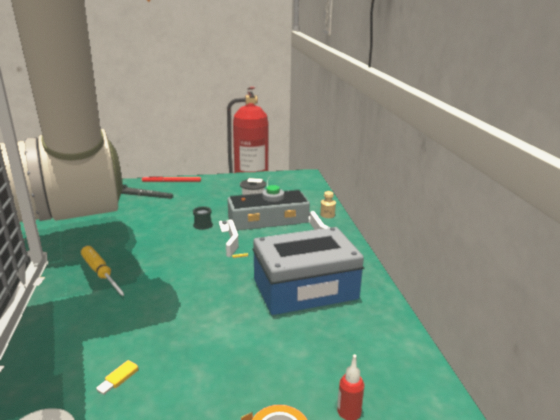

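```bash
cat > h.py <<'E'
from rig import env
import numpy as np, cv2
def cam(n):
    c=env.get_calibration(n); f=210/np.tan(np.radians(c['fovy']/2)); return c,f
def proj(n,P):
    c,f=cam(n); P=np.atleast_2d(P); E=c['extrinsics']; q=P@E[:3,:3].T+E[:3,3]
    return np.c_[c['cx']+f*q[:,0]/-q[:,2], c['cy']+f*q[:,1]/q[:,2]]  # col,row
def back(n,rc,z):
    c,f=cam(n); E=c['extrinsics']; R=E[:3,:3]; o=-R.T@E[:3,3]
    d=R.T@np.array([(rc[1]-c['cx'])/f,-(rc[0]-c['cy'])/f,-1]); return o+d*(z-o[2])/d[2]
def T(x,y,th): 
    c,s=np.cos(th),np.sin(th)
    return lambda P:(np.asarray(P,float)@np.array([[c,-s,0],[s,c,0],[0,0,1]]).T+[x,y,0])
E
python3 - <<'E'
from h import *
for n in ("top","side"):
    im=env.get_image(n)
    for k,z in (("battery",0),("battery_rear",.02),("battery_push",.02),("dock",0),("dock_mouth",0),("charge_button_top",.065),("solder_reel",0),("test_weight",0),("loupe",0)):
        for d in env.tip_of(n,k)[:2]:
            print(n,k,round(d['conf'],2),np.round(d['point'],1),np.round(back(n,d['point'],z),4))
    for k,z in (("battery",.08),("dock",.047)):
        for d in env.silhouettes(n,k)[:1]:
            m=d['region'].astype(np.uint8); cs,_=cv2.findContours(m,0,2); c=max(cs,key=cv2.contourArea)
            print(n,k,d['conf'],cv2.approxPolyDP(c,3,True)[:,0].tolist())
    cv2.imwrite(f"pics/{n}_z.png",cv2.resize(im[120:310,180:430] if n=="top" else im[160:320,180:380],None,fx=3,fy=3,interpolation=cv2.INTER_CUBIC)[:,:,::-1])
E
```

```text
top battery 0.76 [202.5 373.2] [ 0.575 -0.155  0.   ]
top battery_rear 0.86 [204.7 346.4] [ 0.5693 -0.1007  0.02  ]
top dock 0.7 [213.6 258.7] [0.5666 0.0636 0.    ]
top dock 0.57 [207.5 238.4] [0.5807 0.1014 0.    ]
top dock_mouth 0.46 [285.4 247. ] [0.433  0.0922 0.    ]
top charge_button_top 0.71 [207.2 237.9] [0.5663 0.0984 0.065 ]
top solder_reel 0.64 [233.5 200.8] [0.535  0.1742 0.    ]
top loupe 0.58 [287.1 250.2] [0.4296 0.0865 0.    ]
top battery 0.73 [[394, 153], [342, 164], [340, 178], [356, 240], [400, 232], [413, 223]]
top dock 0.7 [[296, 159], [270, 172], [234, 173], [216, 197], [222, 204], [228, 256], [232, 261], [239, 260], [243, 270], [262, 267], [263, 261], [288, 257], [313, 261], [297, 252], [263, 256], [252, 181], [283, 176], [296, 164]]
side battery 0.91 [294.  306.9] [ 0.5791 -0.1509  0.    ]
side battery_push 0.76 [300.5 317.1] [ 0.5831 -0.196   0.02  ]
side dock 0.76 [225.6 270.8] [0.5589 0.0792 0.    ]
side dock 0.37 [292.6 304.5] [ 0.5763 -0.1468  0.    ]
side dock_mouth 0.58 [289.9 304.9] [ 0.5784 -0.14    0.    ]
side charge_button_top 0.45 [187.3 271.3] [0.5649 0.1139 0.065 ]
side solder_reel 0.59 [202. 254.] [0.54   0.1926 0.    ]
side test_weight 0.73 [213.  326.3] [0.6787 0.1183 0.    ]
side loupe 0.73 [223.1 202.9] [0.4303 0.1085 0.    ]
side loupe 0.18 [186.9 272.2] [0.5909 0.2695 0.    ]
side battery 0.9 [[362, 254], [336, 227], [258, 237], [252, 249], [254, 279], [272, 313], [355, 299], [364, 269]]
side dock 0.93 [[325, 226], [309, 210], [301, 192], [283, 191], [277, 185], [269, 185], [262, 193], [230, 196], [229, 219], [221, 223], [231, 234], [228, 255], [237, 245], [236, 230], [304, 221], [310, 221], [314, 227]]
```

View pics/top_z.png

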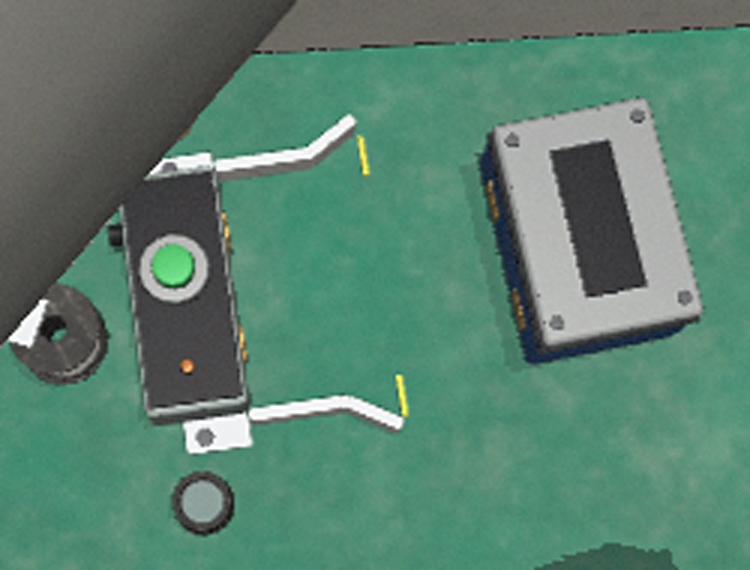

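View pics/side_z.png

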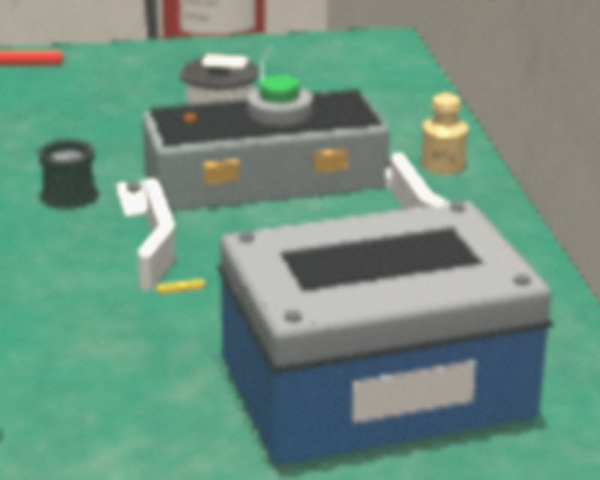

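```bash
cat > fit.py <<'E'
from h import *
from scipy.optimize import least_squares
def fit(obs,x0,w={'top':1,'side':1}):
    def r(p):
        t=T(*p); return np.concatenate([(proj(n,t(P))-np.array(uv)).ravel() for n,P,uv in obs])
    s=least_squares(r,x0,loss='soft_l1'); return s.x,r(s.x).reshape(-1,2)
E
python3 - <<'E'
from fit import *
s=np.array
zt=lambda u,v:(180+(u+.5)/3-.5,120+(v+.5)/3-.5)
zs=lambda u,v:(180+(u+.5)/3-.5,160+(v+.5)/3-.5)
hx,hy=.048,.068
for k,z in(('t',1),('s',1),('both',0)):
    ob=[]
    if k!='s': ob+=[('top',[[hx,hy,.08],[-hx,hy,.08],[-hx,-hy,.08],[hx,-hy,.08]][:],None)]
    tp=[zt(494,127),zt(648,98),zt(701,318),zt(548,348)]
    # box +x -> world +y (left); box +y -> world -x (down)
    ob=[]
    if k!='s': ob.append(('top',[[hx,-hy,.08],[hx,hy,.08]][0:0]+[[hx,-hy,.08],[-hx,-hy,.08],[-hx,hy,.08],[hx,hy,.08]],tp))
    if k!='t': ob.append(('side',[[hx,hy,.08],[-hx,hy,.08],[-hx,-hy,.08],[hx,-hy,.08]],[zs(220,236),zs(270,345),zs(551,298),zs(472,202)]))
    print('bat',k,*[np.round(a,4) for a in fit(ob,[.575,-.155,1.7])])
    ob=[]
    if k!='s': ob.append(('top',[[0,-.075,.047],[0,.075,.047],[.062,.075,.047]],[zt(216,168),zt(247,405),zt(148,415)]))
    if k!='t': ob.append(('side',[[0,.075,.047],[0,-.075,.047],[0,.075,0]],[zs(149,148),zs(388,124),zs(154,207)]))
    p,r=fit(ob,[.57,.07,1.7]); print('dock',k,np.round(p,4),np.round(r,2))
for u,v in[(216,166),(300,158),(312,152),(352,120)]: print('far cheek',np.round(back('top',zt(u,v+6)[::-1],.026),4))
for u,v in[(252,411),(343,399),(400,422)]: print('near',np.round(back('top',zt(u,v)[::-1],.026),4))
E
```

```text
bat t [ 0.5729 -0.1503  1.7035] [[-0.6434 -0.0785]
 [ 0.554  -0.2835]
 [ 1.7421 -0.0901]
 [-1.3646  0.4193]]
dock t [0.5565 0.0654 1.6483] [[ 0.2  -1.67]
 [ 0.66 -0.03]
 [-1.1   1.43]]
bat s [ 0.5748 -0.1525  1.6967] [[-1.0351  0.6531]
 [-0.2035 -1.5682]
 [ 1.0489 -0.3382]
 [ 0.1803  0.7031]]
dock s [0.5565 0.0759 1.6087] [[ 0.63 -1.8 ]
 [-0.34  0.21]
 [-0.23  1.08]]
bat both [ 0.5741 -0.1513  1.7017] [[-0.0929 -0.8054]
 [ 1.1095 -0.912 ]
 [ 2.1698 -0.7317]
 [-0.9435 -0.327 ]
 [-1.7614  0.4443]
 [-0.6881 -1.8888]
 [ 0.2749 -0.8731]
 [-0.7484  0.3179]]
dock both [0.5558 0.0663 1.6436] [[-0.13 -1.31]
 [-0.07  0.41]
 [-1.86  1.71]
 [ 0.82  1.01]
 [ 0.02  1.74]
 [-0.03  4.11]]
far cheek [0.6317 0.0725 0.026 ]
far cheek [0.6337 0.0198 0.026 ]
far cheek [0.6372 0.0121 0.026 ]
far cheek [ 0.6565 -0.0143  0.026 ]
near [0.4808 0.0583 0.026 ]
near [0.4847 0.003  0.026 ]
near [ 0.4687 -0.0304  0.026 ]
```

>>> move_arm(
  moves=[
    [30,-4,0,-0.09],
    [60,-8,0,-0.19],
    [90,-12,0,-0.28],
    [120,-16,0,-0.37],
    [150,-21,0,-0.46],
    [180,-25,0,-0.55],
    [210,-29,0,-0.64],
    [240,-33,0,-0.73],
    [270,-37,0,-0.82],
    [300,-41,0,-0.91],
    [330,-45,0,-1.0],
    [360,-50,0,-1.09],
    [390,-54,0,-1.18],
    [411,-57,0,-1.24],
    [411,-57,20,-1.24],
    [411,-57,45,-1.24],
    [411,-57,75,-1.24],
    [411,-57,105,-1.24],
    [411,-57,130,-1.24],
    [411,-57,130,-1.24],
  ],
  grip=0.4,
)

```text
time_s: 3.3
position: [0.586, -0.2572, 0.0708]
tool_rot: [[-0.131, 0.991, -0.006], [0.991, 0.131, 0.004], [0.005, -0.005, -1.0]]
ft_force: [0.1, -0.4, -0.2]
grip_width: 0.0513
```

```bash
python3 - <<'E'
from h import *
s=env.observe();print(s['time_s'],s['position'],s['tool_rot'],s['ft_force'],s['grip_width'])
for n in("top","side"): cv2.imwrite(f"pics/{n}1.png",env.get_image(n)[:,:,::-1])
E
```

```text
3.3 [ 0.58604751 -0.25722724  0.07081878] [[-0.13051159  0.99143063 -0.00566046]
 [ 0.99143626  0.13053438  0.0038618 ]
 [ 0.00456759 -0.00510798 -0.99997652]] [ 0.06108861 -0.37854292 -0.18724738] 0.051280150533369505
```

View pics/top1.png

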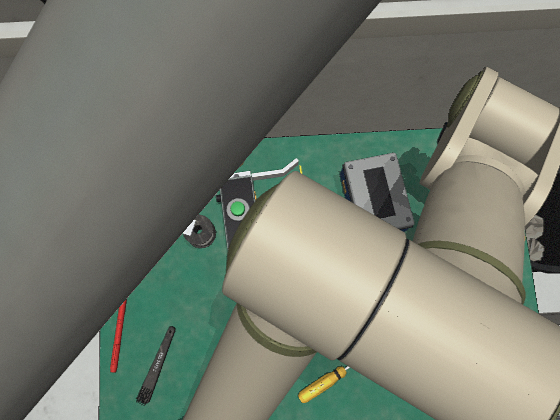

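View pics/side1.png

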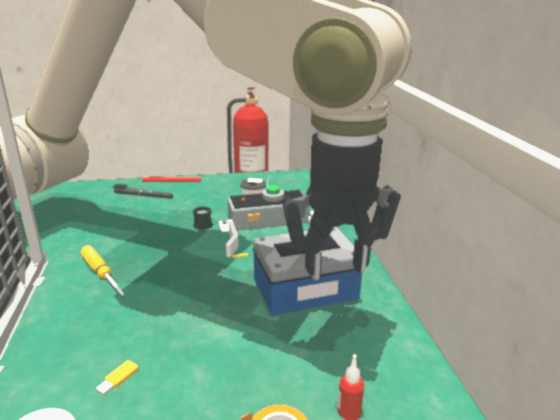

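>>> move_arm(
  moves=[
    [0,0,15,0],
    [0,0,30,0],
    [0,0,45,0],
    [0,0,55,0],
    [0,0,57,0],
    [0,0,57,0],
  ],
)

```text
time_s: 4.0
position: [0.588, -0.2585, 0.0181]
tool_rot: [[-0.131, 0.991, 0.001], [0.991, 0.131, -0.001], [-0.001, 0.001, -1.0]]
ft_force: [0.6, -0.1, 0.1]
grip_width: 0.0514
```

```bash
python3 - <<'E'
from h import *
s=env.observe();print(s['time_s'],s['position'],s['tool_rot'],s['ft_force'],s['grip_width'])
im=env.get_image("side")
p=s['position'];R=s['tool_rot']
for q in (p,p+R[:,1]*.03,p-R[:,1]*.03): print(proj('side',q))
cv2.imwrite("pics/s2.png",cv2.resize(im[160:340,220:440],None,fx=3,fy=3,interpolation=cv2.INTER_CUBIC)[:,:,::-1])
E
```

```text
4.0 [ 0.58800459 -0.258467    0.01806443] [[-1.30648617e-01  9.91428254e-01  9.77629782e-04]
 [ 9.91428432e-01  1.30649286e-01 -6.53964940e-04]
 [-7.76085952e-04  8.83810347e-04 -9.99999308e-01]] [ 0.59427287 -0.11448009  0.12779425] 0.05137294733753895
[[332.0540038  329.95469951]]
[[353.3276071  325.83077305]]
[[310.2521186  334.18103437]]
```

View pics/s2.png

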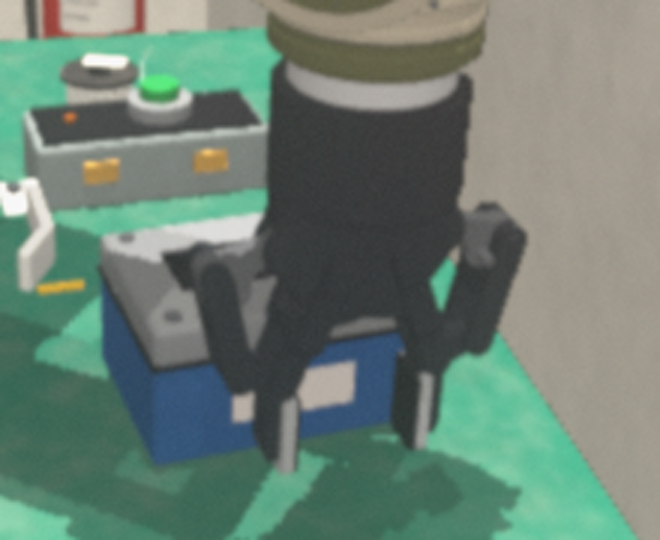

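```bash
python3 - <<'E'
from h import *
t=T(.5741,-.1513,1.7017)
print(proj('side',t([[-.048,.068,0],[-.048,.068,.08],[-.048,-.068,.08],[-.048,.068,.007]])))
s=env.observe();p=s['position'];R=s['tool_rot']
for dz in (0,.006,.012,.02,.03):
  print(dz,[np.round(proj('side',p+R@[a,b,-dz])[0],1) for a in(-.011,) for b in (-.035,.035)])
E
```

```text
[[268.89931743 321.9265437 ]
 [269.01349449 272.76567888]
 [363.63591229 258.11413606]
 [268.90884219 317.82549433]]
0 [array([309.7, 340.4]), array([360.6, 330.3])]
0.006 [array([309.8, 336.6]), array([361. , 326.6])]
0.012 [array([310. , 332.8]), array([361.4, 322.8])]
0.02 [array([310.2, 327.6]), array([361.9, 317.8])]
0.03 [array([310.5, 321.1]), array([362.5, 311.4])]
```

>>> move_arm(
  moves=[
    [0,0,0,0],
    [0,0,0,0],
    [0,0,0,0],
    [0,0,0,0],
    [0,0,0,0],
    [0,0,0,0],
  ],
  grip=1.0,
)

```text
time_s: 4.65
position: [0.5876, -0.2582, 0.0172]
tool_rot: [[-0.131, 0.991, 0.0], [0.991, 0.131, -0.0], [-0.0, 0.0, -1.0]]
ft_force: [-0.2, -0.6, -0.6]
grip_width: -0.0004
```

```bash
python3 - <<'E'
from h import *
s=env.observe();print(s['time_s'],s['position'],s['ft_force'],s['grip_width'])
im=env.get_image("side")
p=s['position'];R=s['tool_rot']
for b in(-.014,.014):print(proj('side',p+R@[-.011,b,0]))
cv2.imwrite("pics/s3.png",cv2.resize(im[160:340,220:440],None,fx=3,fy=3,interpolation=cv2.INTER_CUBIC)[:,:,::-1])
E
```

```text
4.65 [ 0.58761523 -0.25820895  0.01724853] [-0.17087415 -0.64142665 -0.62134007] -0.0003999735971060509
[[324.76561625 337.78709141]]
[[345.12245716 333.78138609]]
```

View pics/s3.png

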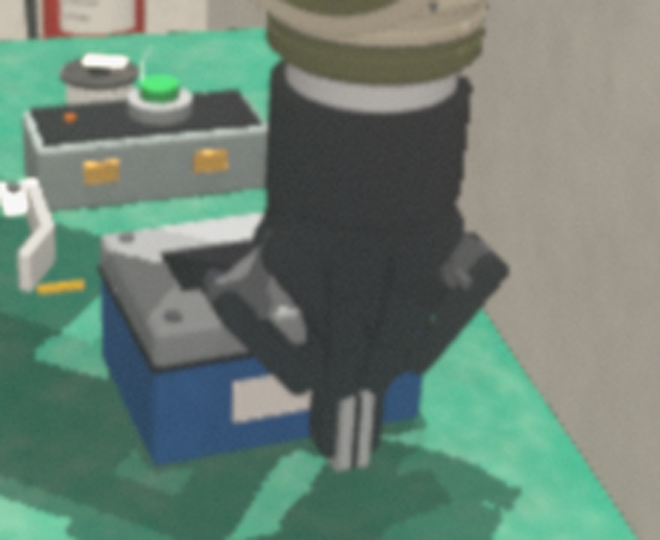

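>>> move_arm(
  moves=[
    [0,0,3,0],
    [0,0,6,0],
    [0,0,9,0],
    [0,0,11,0],
    [0,0,11,0],
  ],
)

```text
time_s: 5.2
position: [0.5874, -0.2581, 0.0058]
tool_rot: [[-0.131, 0.991, -0.001], [0.991, 0.131, 0.0], [0.0, -0.001, -1.0]]
ft_force: [0.6, 1.0, 0.5]
grip_width: 0.0002
```

```bash
python3 - <<'E'
from h import *
s=env.observe();print(s['time_s'],s['position'],s['ft_force'],s['grip_width'])
im=env.get_image("side")
p=s['position'];R=s['tool_rot']
for b in(-.014,.014):print(proj('side',p+R@[-.011,b,0]))
cv2.imwrite("pics/s4.png",cv2.resize(im[240:340,270:400],None,fx=6,fy=6,interpolation=cv2.INTER_CUBIC)[:,:,::-1])
E
```

```text
5.2 [ 0.58742719 -0.25811238  0.0057735 ] [0.62480633 1.00949837 0.47651967] 0.00015239478410546145
[[324.14622742 344.85737274]]
[[344.34895555 340.81261611]]
```

View pics/s4.png

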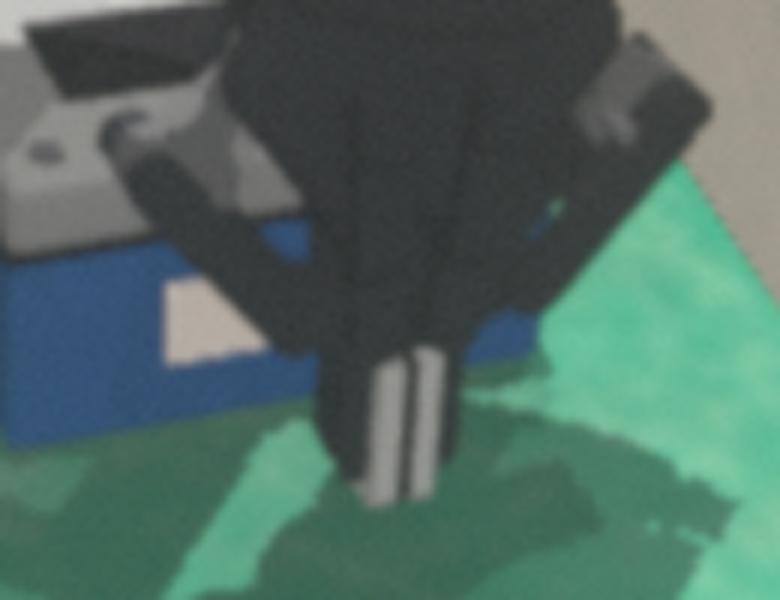

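```bash
python3 - <<'E'
from h import *
for z,po in ((.0708,[.58604751,-.25722724]),):
  R=np.array([[-.13,.991,0],[.991,.13,0],[0,0,-1.]])
  for b in(-.035,.035): print(proj('side',np.array([*po,z])+R@[-.011,b,0]))
im=cv2.imread('pics/side1.png'); cv2.imwrite('pics/s1z.png',cv2.resize(im[190:320,260:420],None,fx=5,fy=5,interpolation=cv2.INTER_CUBIC))
g=cv2.imread('pics/side0.png').astype(int)
# green mask right edge per row
G=g[:,:,1]-g[:,:,2]
e=[(r,np.where(G[r]>40)[0].max()) for r in range(180,415,15)]
e=np.array(e);q=np.polyfit(e[:,0],e[:,1],1);print(np.c_[e,np.round(e[:,1]-np.polyval(q,e[:,0]),1)].tolist())
g=cv2.imread('pics/top0.png').astype(int);G=g[:,:,1]-g[:,:,2]
e=np.array([(c,np.where(G[:,c]>40)[0].min()) for c in range(275,505,15)]);q=np.polyfit(e[:,0],e[:,1],1);print(np.c_[e,np.round(e[:,1]-np.polyval(q,e[:,0]),1)].tolist())
E
```

```text
[[309.38657517 305.5439036 ]]
[[362.13016308 296.23522949]]
[[180.0, 324.0, -0.5], [195.0, 335.0, 0.4], [210.0, 345.0, 0.3], [225.0, 355.0, 0.2], [240.0, 365.0, 0.1], [255.0, 375.0, 0.0], [270.0, 385.0, -0.0], [285.0, 395.0, -0.1], [300.0, 405.0, -0.2], [315.0, 415.0, -0.3], [330.0, 425.0, -0.4], [345.0, 435.0, -0.5], [360.0, 446.0, 0.4], [375.0, 456.0, 0.3], [390.0, 466.0, 0.2], [405.0, 476.0, 0.1]]
[[275.0, 138.0, 0.2], [290.0, 137.0, 0.0], [305.0, 136.0, -0.1], [320.0, 135.0, -0.3], [335.0, 134.0, -0.4], [350.0, 134.0, 0.4], [365.0, 133.0, 0.3], [380.0, 132.0, 0.1], [395.0, 131.0, -0.0], [410.0, 130.0, -0.2], [425.0, 129.0, -0.3], [440.0, 128.0, -0.5], [455.0, 128.0, 0.4], [470.0, 127.0, 0.2], [485.0, 126.0, 0.1], [500.0, 125.0, -0.1]]
```

View pics/s1z.png

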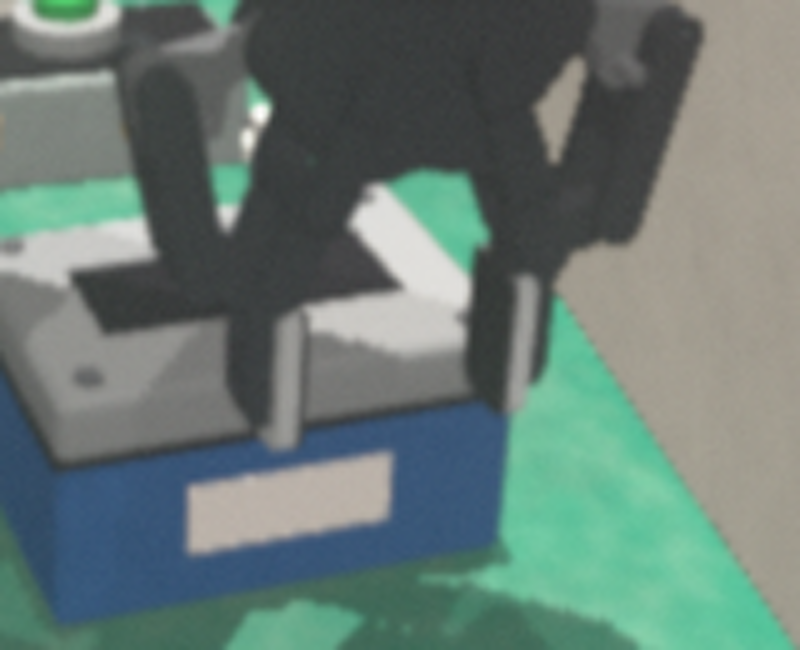

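```bash
python3 - <<'E'
from h import *
L={'battery':([202.5,373.2],[294,306.9],0),'dock':([213.6,258.7],[225.6,270.8],0),'button':([207.2,237.9],[187.3,271.3],.065),'reel':([233.5,200.8],[202,254],0),'loupe':([287.1,250.2],[223.1,202.9],0)}
for k,(a,b,z) in L.items():
    P=back('top',a,z); q=proj('side',P)[0]; print(k,np.round(P,3),'side pred row,col',np.round(q[::-1],1),'obs',b)
    # triangulate free z
    best=min((np.hypot(*(proj('side',back('top',a,zz))[0][::-1]-b)),zz) for zz in np.arange(-.05,.15,.002)); print('   best z',best)
for n in('top','side'):
    c,f=cam(n);E=c['extrinsics'];print(n,f,-E[:3,:3].T@E[:3,3], np.linalg.det(E[:3,:3]))
E
```

```text
battery [ 0.575 -0.155  0.   ] side pred row,col [295.8 304.8] obs [294, 306.9]
   best z (np.float64(2.4650879720148486), np.float64(0.0020000000000000434))
dock [0.567 0.064 0.   ] side pred row,col [229.1 276. ] obs [225.6, 270.8]
   best z (np.float64(4.289682589721339), np.float64(0.01000000000000005))
button [0.566 0.098 0.065] side pred row,col [190.4 273.3] obs [187.3, 271.3]
   best z (np.float64(1.1798703865086604), np.float64(0.0720000000000001))
reel [0.535 0.174 0.   ] side pred row,col [205.8 252.7] obs [202, 254]
   best z (np.float64(2.0921295409089438), np.float64(0.008000000000000049))
loupe [0.43  0.087 0.   ] side pred row,col [228.3 202.8] obs [223.1, 202.9]
   best z (np.float64(0.9574165398962957), np.float64(0.012000000000000052))
top 524.0014245828065 [0.35670886 0.04286109 0.97030442] 0.9999999999999998
side 485.77236077116106 [ 0.43341131 -0.74195028  0.42723883] 1.0000000000000002
```

>>> move_arm(
  moves=[
    [0,0,1,0],
    [0,0,2,0],
    [0,0,3,0],
    [0,0,3,0],
  ],
)

```text
time_s: 5.65
position: [0.5875, -0.2582, 0.0031]
tool_rot: [[-0.131, 0.991, -0.0], [0.991, 0.131, 0.0], [0.0, -0.0, -1.0]]
ft_force: [0.9, 0.0, 0.3]
grip_width: -0.0001
```

>>> move_arm(
  moves=[
    [0,0,1,0],
    [0,0,2,0],
    [0,0,3,0],
    [0,0,4,0],
    [0,0,4,0],
  ],
)

```text
time_s: 6.15
position: [0.5875, -0.2582, -0.001]
tool_rot: [[-0.131, 0.991, -0.0], [0.991, 0.131, 0.0], [0.0, -0.0, -1.0]]
ft_force: [0.1, -0.5, -0.5]
grip_width: -0.0
```

>>> move_arm(
  moves=[
    [0,0,1,0],
    [0,0,2,0],
    [0,0,3,0],
    [0,0,4,0],
    [0,0,4,0],
  ],
)

```text
time_s: 6.65
position: [0.5875, -0.2582, -0.005]
tool_rot: [[-0.131, 0.991, -0.0], [0.991, 0.131, 0.0], [0.0, -0.0, -1.0]]
ft_force: [-0.4, -0.1, 0.7]
grip_width: -0.0002
```

```bash
python3 - <<'E'
from h import *
s=env.observe();print(s['time_s'],s['position'],s['ft_force'],s['q'],s['joint_efforts'])
im=env.get_image("side")
cv2.imwrite("pics/s5.png",cv2.resize(im[240:340,270:400],None,fx=6,fy=6,interpolation=cv2.INTER_CUBIC)[:,:,::-1])
E
```

```text
6.65 [ 0.5875288  -0.25820043 -0.00497777] [-0.3766167  -0.10151146  0.66110808] [-3.42744390e+01  4.23500165e+01  7.38755385e+01  1.66009063e-03
  6.37911102e+01 -4.17783866e+01] [-1.73422733e-03 -5.77715206e+01 -1.84555739e+01 -2.55215156e-05
 -2.25886912e-02 -5.10673283e-05]
```

View pics/s5.png

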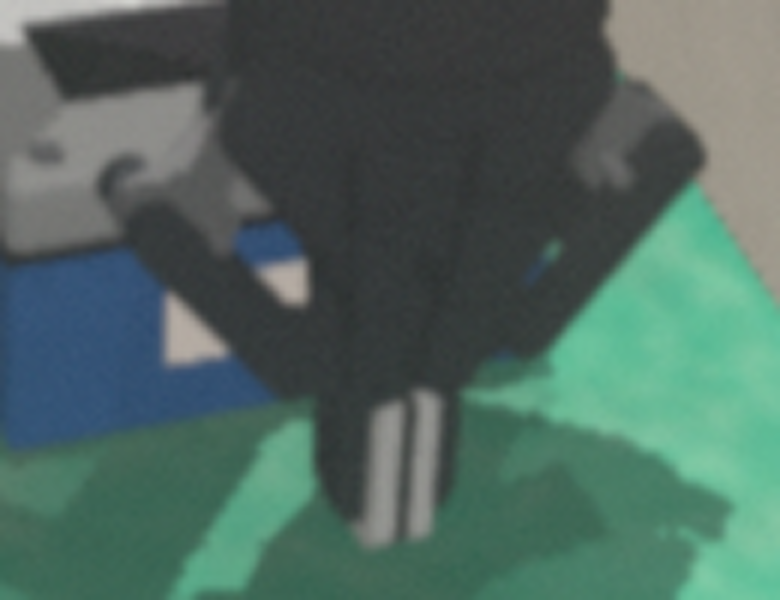

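>>> move_arm(
  moves=[
    [0,0,3,0],
    [0,0,6,0],
    [0,0,8,0],
    [0,0,9,0],
    [0,0,10,0],
    [0,0,10,0],
  ],
)

```text
time_s: 7.3
position: [0.5876, -0.2582, -0.0149]
tool_rot: [[-0.131, 0.991, -0.0], [0.991, 0.131, 0.0], [0.0, -0.0, -1.0]]
ft_force: [0.6, -0.2, -0.3]
grip_width: -0.0002
```

>>> move_arm(
  moves=[
    [0,0,1,0],
    [0,0,2,0],
    [0,0,3,0],
    [0,0,4,0],
    [0,0,4,0],
  ],
)

```text
time_s: 7.8
position: [0.5875, -0.2582, -0.019]
tool_rot: [[-0.131, 0.991, -0.0], [0.991, 0.131, 0.0], [0.0, -0.0, -1.0]]
ft_force: [-0.8, 1.3, -0.1]
grip_width: 0.0001
```

```bash
python3 - <<'E'
from h import *
s=env.observe();print(s['time_s'],s['position'],s['ft_force'])
im=env.get_image("side")
cv2.imwrite("pics/s6.png",cv2.resize(im[200:360,240:420],None,fx=4,fy=4,interpolation=cv2.INTER_CUBIC)[:,:,::-1])
E
```

```text
7.8 [ 0.58752263 -0.25816212 -0.01896389] [-0.77347632  1.29871087 -0.14672818]
```

View pics/s6.png

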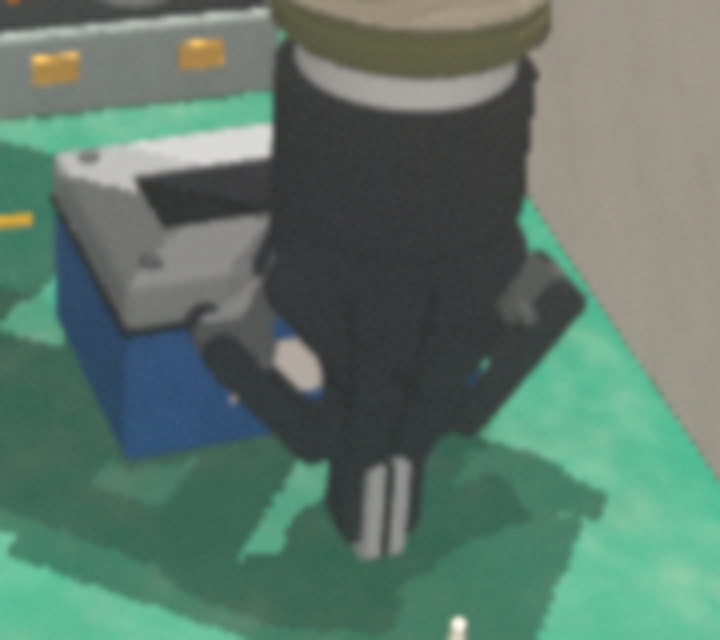

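>>> move_arm(
  moves=[
    [0,0,1,0],
    [0,0,2,0],
    [0,0,3,0],
    [0,0,4,0],
    [0,0,5,0],
    [0,0,5,0],
  ],
)

```text
time_s: 8.45
position: [0.5875, -0.2581, -0.0239]
tool_rot: [[-0.131, 0.991, -0.0], [0.991, 0.131, 0.0], [0.0, -0.0, -1.0]]
ft_force: [0.4, -0.0, 0.6]
grip_width: 0.0004
```

>>> move_arm(
  moves=[
    [0,0,1,0],
    [0,0,2,0],
    [0,0,3,0],
    [0,0,4,0],
    [0,0,4,0],
  ],
)

```text
time_s: 8.95
position: [0.5876, -0.2582, -0.027]
tool_rot: [[-0.131, 0.991, 0.0], [0.991, 0.131, -0.0], [-0.0, 0.0, -1.0]]
ft_force: [-2.1, 1.4, 6.5]
grip_width: -0.0001
```

>>> move_arm(
  moves=[
    [0,0,-8,0],
    [0,0,-15,0],
    [0,0,-15,0],
    [10,0,-15,0],
    [20,0,-15,0],
    [30,0,-15,0],
    [36,0,-15,0],
    [40,0,-15,0],
    [40,0,-15,0],
  ],
  grip=0.4,
)

```text
time_s: 9.85
position: [0.5824, -0.2179, -0.0127]
tool_rot: [[-0.131, 0.991, -0.0], [0.991, 0.131, 0.0], [0.0, -0.0, -1.0]]
ft_force: [0.5, -0.8, -0.8]
grip_width: 0.0512
```

```bash
python3 - <<'E'
from h import *
s=env.observe();print(s['time_s'],s['position'],s['ft_force'],s['grip_width'])
im=env.get_image("side")
cv2.imwrite("pics/s7.png",cv2.resize(im[180:340,220:420],None,fx=4,fy=4,interpolation=cv2.INTER_CUBIC)[:,:,::-1])
im=env.get_image("top");cv2.imwrite("pics/t7.png",cv2.resize(im[120:310,200:470],None,fx=3,fy=3,interpolation=cv2.INTER_CUBIC)[:,:,::-1])
E
```

```text
9.85 [ 0.58237779 -0.21791437 -0.01274783] [ 0.474015   -0.77345388 -0.84451589] 0.05119001735521501
```

View pics/s7.png

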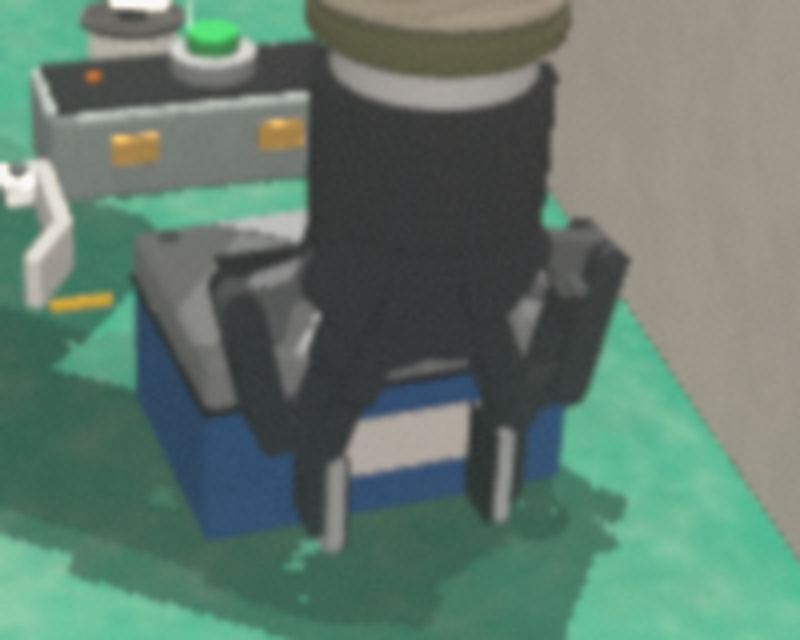

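View pics/t7.png

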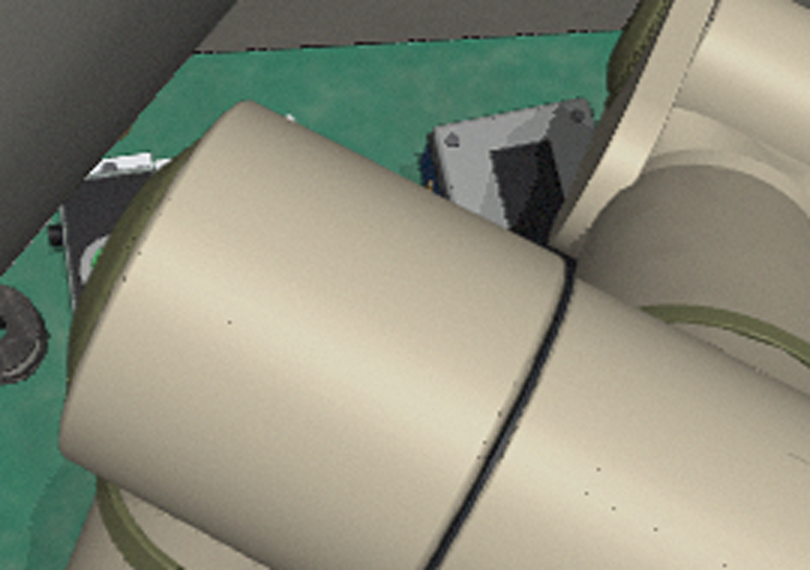

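>>> move_arm(
  moves=[
    [3,0,0,0],
    [6,0,0,0],
    [9,0,0,0],
    [12,0,0,0],
    [15,0,0,0],
    [15,0,0,0],
  ],
)

```text
time_s: 10.55
position: [0.5807, -0.2046, -0.0123]
tool_rot: [[-0.131, 0.991, 0.001], [0.991, 0.131, -0.002], [-0.002, 0.001, -1.0]]
ft_force: [0.4, -6.7, 0.9]
grip_width: 0.0511
```

```bash
python3 - <<'E'
from h import *
s=env.observe();print(s['time_s'],s['position'],s['ft_force'],s['wrist_torque'])
im=env.get_image("side")
cv2.imwrite("pics/s8.png",cv2.resize(im[180:340,220:420],None,fx=4,fy=4,interpolation=cv2.INTER_CUBIC)[:,:,::-1])
E
```

```text
10.55 [ 0.58065784 -0.20456402 -0.0123069 ] [ 0.43501741 -6.72543252  0.91250018] [-0.97408662  0.08419071  0.14172408]
```

View pics/s8.png

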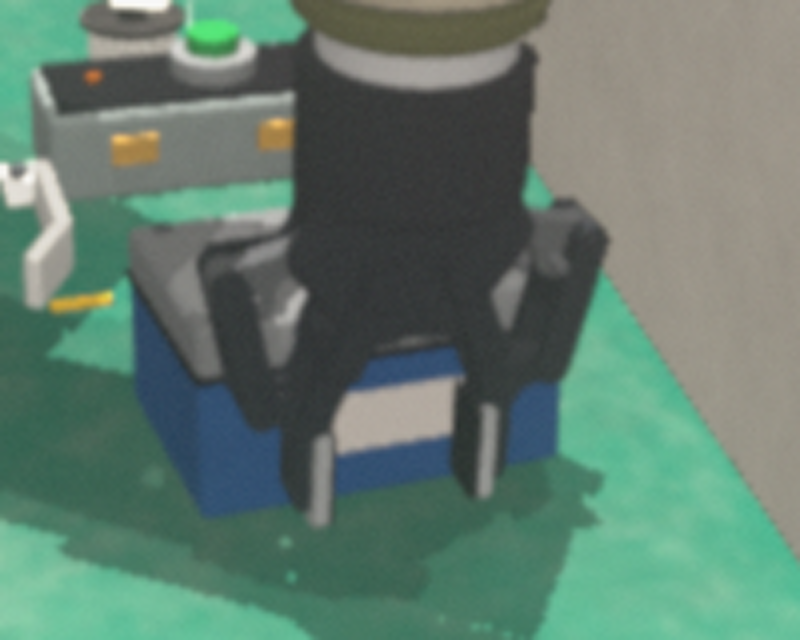

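>>> move_arm(
  moves=[
    [-2,0,0,0],
    [-4,0,0,0],
    [-6,0,0,0],
    [-9,0,0,0],
    [-15,0,0,0],
    [-20,0,0,0],
    [-20,0,0,0],
  ],
)

```text
time_s: 11.3
position: [0.5831, -0.2242, -0.0128]
tool_rot: [[-0.13, 0.992, 0.0], [0.992, 0.13, 0.0], [-0.0, 0.0, -1.0]]
ft_force: [0.4, 0.4, -0.4]
grip_width: 0.0511
```

```bash
python3 - <<'E'
from h import *
s=env.observe();print(s['time_s'],s['position'],s['ft_force'],s['wrist_torque'])
im=env.get_image("side")
cv2.imwrite("pics/s9.png",cv2.resize(im[180:340,220:420],None,fx=4,fy=4,interpolation=cv2.INTER_CUBIC)[:,:,::-1])
E
```

```text
11.3 [ 0.58308976 -0.22422964 -0.01281878] [ 0.42319066  0.37869388 -0.42024839] [-0.06291133  0.01384316  0.01938381]
```

View pics/s9.png

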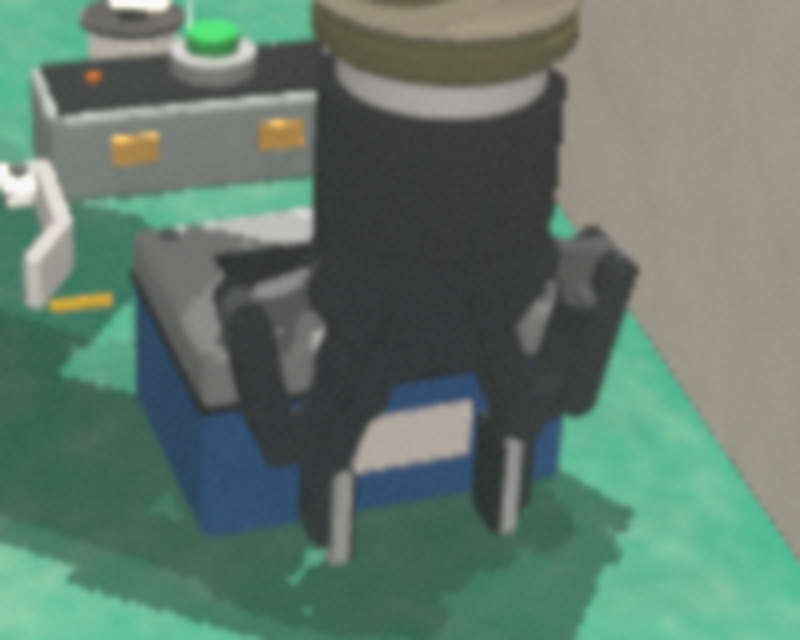

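```bash
python3 - <<'E'
from h import *
def at_y(n,cr,y):
    c,f=cam(n);E=c['extrinsics'];R=E[:3,:3];o=-R.T@E[:3,3]
    d=R.T@np.array([(cr[0]-c['cx'])/f,-(cr[1]-c['cy'])/f,-1]);return o+d*(y-o[1])/d[1]
print('pic1 tip z true=.0708+.027 (+4)')
for nm,cr in(('tipL',(316.6,280)),('palm bottom',(346,224)),('elbowL',(290,200)),('pad top',(319,253)),('coupler low L',(307,249))):
    print(nm,[np.round(at_y('side',cr,-.257+d),3).tolist() for d in(-.03,-.012,0,.012,.03)])
E
python3 - <<'E'
import cv2
im=cv2.imread('pics/side1.png'); cv2.imwrite('pics/s1y.png',cv2.resize(im[120:300,270:420],None,fx=4,fy=4,interpolation=cv2.INTER_CUBIC))
E
```

```text
pic1 tip z true=.0708+.027 (+4)
tipL [[0.556, -0.287, 0.117], [0.561, -0.269, 0.104], [0.564, -0.257, 0.096], [0.568, -0.245, 0.088], [0.572, -0.227, 0.076]]
palm bottom [[0.586, -0.287, 0.186], [0.592, -0.269, 0.177], [0.596, -0.257, 0.171], [0.6, -0.245, 0.164], [0.606, -0.227, 0.155]]
elbowL [[0.523, -0.287, 0.219], [0.527, -0.269, 0.211], [0.529, -0.257, 0.205], [0.531, -0.245, 0.2], [0.535, -0.227, 0.192]]
pad top [[0.557, -0.287, 0.152], [0.562, -0.269, 0.141], [0.566, -0.257, 0.134], [0.569, -0.245, 0.127], [0.574, -0.227, 0.116]]
coupler low L [[0.544, -0.287, 0.158], [0.548, -0.269, 0.148], [0.551, -0.257, 0.141], [0.554, -0.245, 0.134], [0.558, -0.227, 0.123]]
```

View pics/s1y.png

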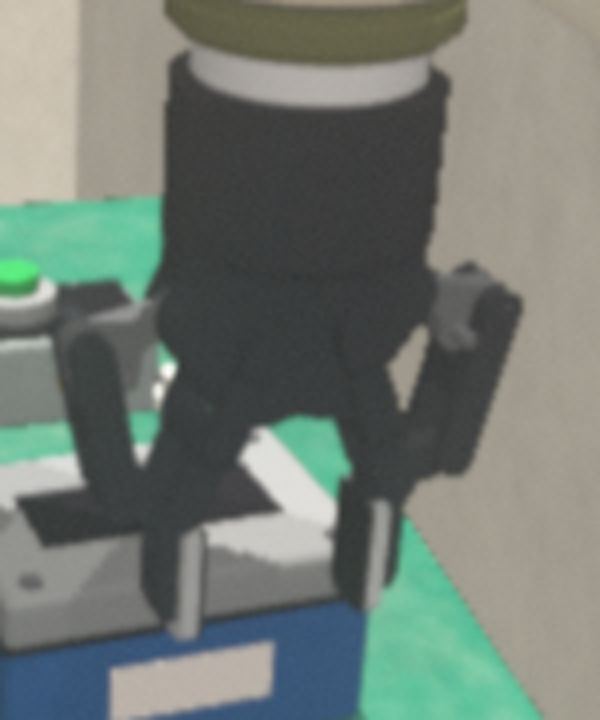

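>>> move_arm(
  moves=[
    [4,0,0,0],
    [8,0,0,0],
    [10,0,0,0],
    [12,0,0,0],
    [13,0,0,0],
    [13,0,0,0],
  ],
  grip=1.0,
)

```text
time_s: 11.95
position: [0.5816, -0.2108, -0.0125]
tool_rot: [[-0.131, 0.991, 0.001], [0.991, 0.131, -0.001], [-0.001, 0.001, -1.0]]
ft_force: [1.0, -2.0, -0.3]
grip_width: 0.0002
```

```bash
cat > ft.py <<'E'
from h import *
def ft(n=4,c="side"):
    F=[];t=[]
    for i in range(n):
        im=env.get_image(c); s=env.observe();F.append(s['ft_force']);t.append(s['wrist_torque'])
    print(round(s['time_s'],2),'pos',np.round(s['position'],4),'F',np.round(np.mean(F,0),2),'tau',np.round(np.mean(t,0),3))
    return im
E
python3 -c "
from ft import *
ft(3)"
```

```text
12.1 pos [ 0.5815 -0.2109 -0.0127] F [ 1.53 -2.37  0.28] tau [-0.276 -0.126  0.033]
```

>>> move_arm(
  moves=[
    [1,0,0,0],
    [2,0,0,0],
    [2,0,0,0],
  ],
)

```text
time_s: 12.4
position: [0.581, -0.2085, -0.0128]
tool_rot: [[-0.131, 0.991, -0.0], [0.991, 0.131, 0.0], [0.0, -0.0, -1.0]]
ft_force: [0.4, -2.2, 0.5]
grip_width: -0.0001
```

```bash
python3 -c "
from ft import *
im=ft(5)
cv2.imwrite('pics/s10.png',cv2.resize(im[180:340,220:420],None,fx=4,fy=4,interpolation=cv2.INTER_CUBIC)[:,:,::-1])"
```

```text
12.65 pos [ 0.581  -0.2086 -0.0128] F [ 0.51 -2.66  0.56] tau [-0.278 -0.034  0.035]
```

View pics/s10.png

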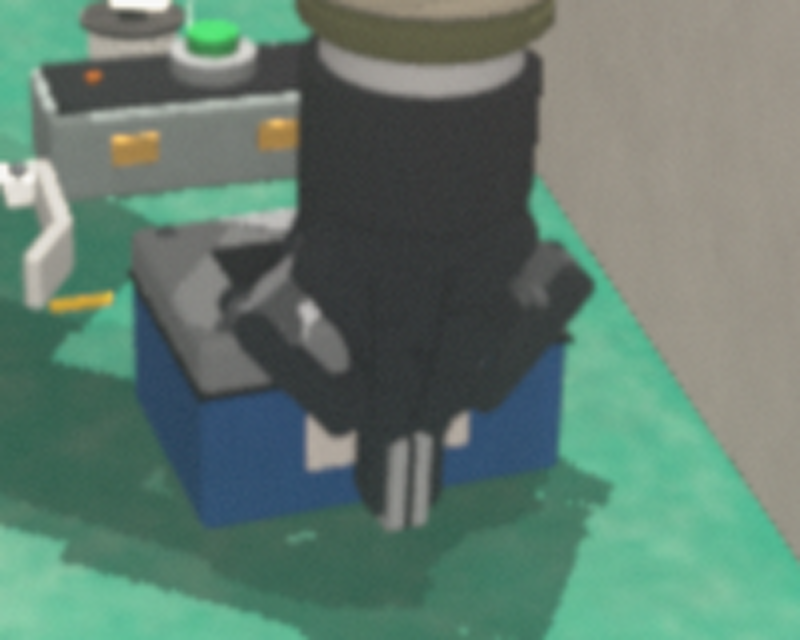

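```bash
python3 -c "
from h import *
p=np.array([.581,-.2086,0])
for z in(.014,.05,.1,.15,.2,.25): 
  q=proj('side',p+[0,0,z])[0]; print(z,np.round((q-[220,180])*4,1), np.round((proj('side',p+[.04,0,z])[0]-q)*4,1),np.round((proj('side',p+[0,.04,z])[0]-q)*4,1))
"
```

```text
0.014 [390.2 518.3] [111.6 -10.3] [-25.8 -66.6]
0.05 [395.  431.6] [114.1  -9.8] [-26.6 -63.6]
0.1 [401.9 304.2] [117.8  -9. ] [-27.8 -58.8]
0.15 [409.4 168. ] [121.8  -8.1] [-29.1 -53.3]
0.2 [417.4  22.1] [126.1  -7. ] [-30.6 -46.8]
0.25 [ 425.9 -134.8] [130.6  -5.7] [-32.1 -39.2]
```

>>> move_arm(
  moves=[
    [-3,0,0,0],
    [-7,0,-4,0],
    [-7,0,-10,0],
    [-7,0,-14,0],
    [-4,0,-14,0],
    [-1,0,-14,0],
    [0,0,-14,0],
    [2,0,-14,0],
    [2,0,-14,0],
  ],
)

```text
time_s: 13.55
position: [0.581, -0.2067, 0.0013]
tool_rot: [[-0.131, 0.991, 0.0], [0.991, 0.131, -0.0], [-0.0, 0.0, -1.0]]
ft_force: [0.1, -3.1, -0.3]
grip_width: 0.0005
```

```bash
python3 -c "
from ft import *
im=ft(4)
cv2.imwrite('pics/s11.png',cv2.resize(im[180:340,220:420],None,fx=4,fy=4,interpolation=cv2.INTER_CUBIC)[:,:,::-1])"
```

```text
13.75 pos [ 0.581  -0.2068  0.0012] F [ 1.37 -3.01  0.24] tau [-0.358 -0.133  0.034]
```

View pics/s11.png

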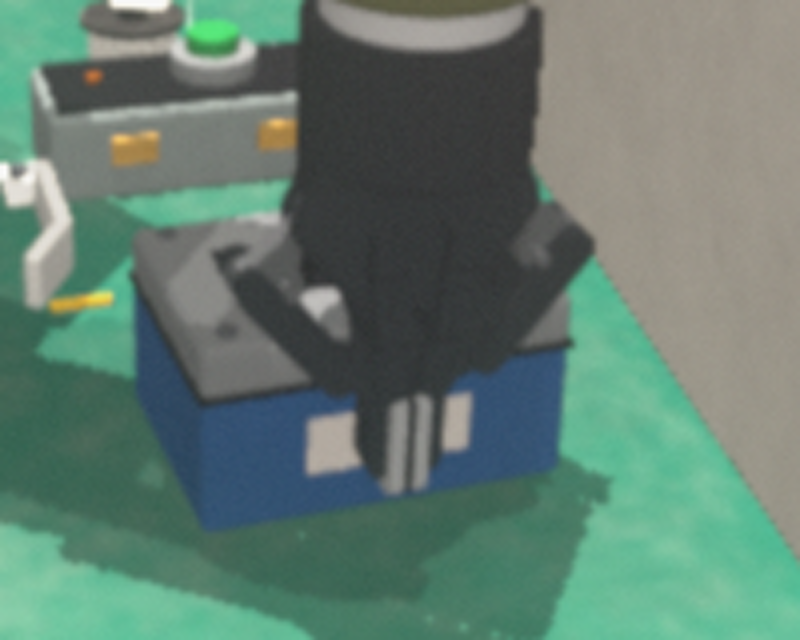

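>>> move_arm(
  moves=[
    [-4,0,0,0],
    [-10,0,0,0],
    [-12,0,5,0],
    [-12,0,10,0],
    [-12,0,14,0],
    [-12,0,15,0],
    [-9,0,15,0],
    [-6,0,15,0],
    [-3,0,15,0],
    [0,0,15,0],
    [0,0,15,0],
  ],
  grip=0.0,
)

```text
time_s: 14.85
position: [0.5814, -0.2071, -0.013]
tool_rot: [[-0.131, 0.991, 0.002], [0.991, 0.131, -0.002], [-0.002, 0.002, -1.0]]
ft_force: [1.4, -4.2, 2.0]
grip_width: 0.0854
```

```bash
python3 -c "
from ft import *
im=ft(4)
cv2.imwrite('pics/s12.png',cv2.resize(im[180:340,220:420],None,fx=4,fy=4,interpolation=cv2.INTER_CUBIC)[:,:,::-1])"
```

```text
15.05 pos [ 0.5814 -0.2073 -0.0133] F [ 1.73 -4.53  2.58] tau [-0.509 -0.134  0.155]
```

View pics/s12.png

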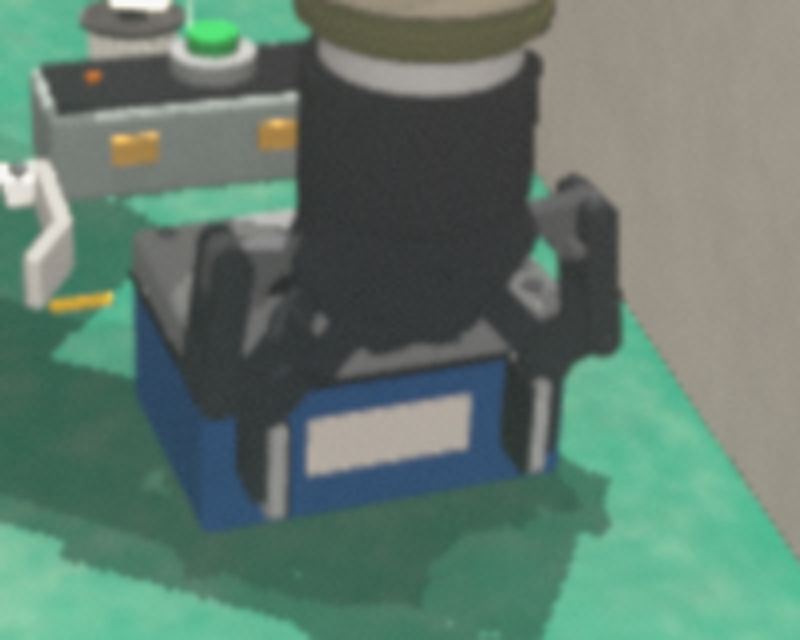

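>>> move_arm(
  moves=[
    [-4,0,0,0],
    [-12,0,0,0],
    [-25,0,0,0],
    [-38,0,0,0],
    [-45,0,2,0],
    [-45,0,4,0],
    [-45,0,4,0],
    [-38,0,4,0],
    [-30,0,4,0],
    [-22,0,4,0],
    [-15,0,4,0],
    [-12,0,4,0],
    [-12,0,4,0],
  ],
  grip=0.4,
)

```text
time_s: 16.35
position: [0.5824, -0.218, -0.0176]
tool_rot: [[-0.131, 0.991, -0.0], [0.991, 0.131, -0.0], [-0.0, -0.0, -1.0]]
ft_force: [0.9, -0.0, 0.8]
grip_width: 0.0516
```

```bash
python3 -c "
from ft import *
im=ft(3)
cv2.imwrite('pics/s13.png',cv2.resize(im[180:340,220:420],None,fx=4,fy=4,interpolation=cv2.INTER_CUBIC)[:,:,::-1])"
```

```text
16.5 pos [ 0.5825 -0.2188 -0.0177] F [ 0.51 -0.45 -0.01] tau [-0.006  0.025 -0.04 ]
```

View pics/s13.png

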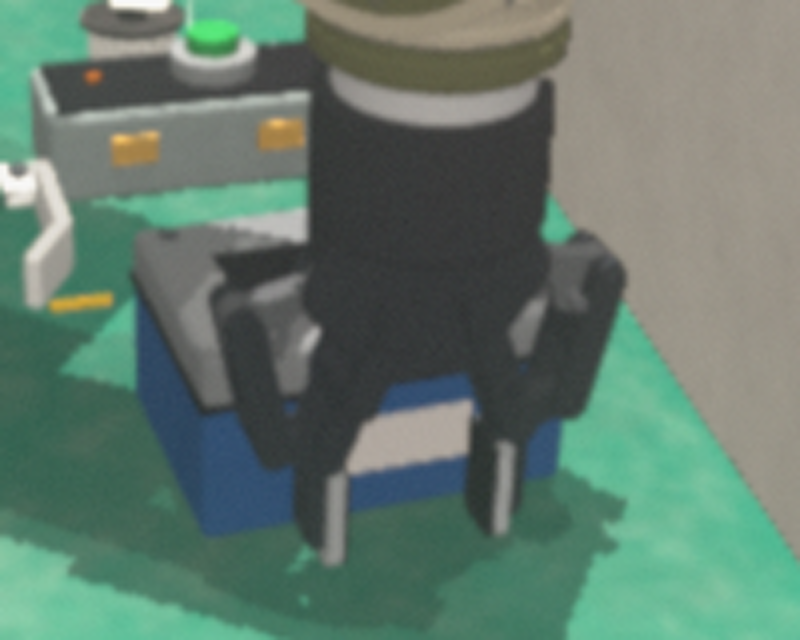

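>>> move_arm(
  moves=[
    [3,0,0,0],
    [6,0,0,0],
    [8,0,0,0],
    [10,0,0,0],
    [12,0,0,0],
    [12,0,0,0],
  ],
)

```text
time_s: 17.1
position: [0.5808, -0.2065, -0.0177]
tool_rot: [[-0.131, 0.991, 0.0], [0.991, 0.131, -0.0], [-0.0, 0.0, -1.0]]
ft_force: [0.5, -1.8, 0.6]
grip_width: 0.0515
```

```bash
python3 -c "
from ft import *
im=ft(2)
cv2.imwrite('pics/s14.png',cv2.resize(im[180:340,220:420],None,fx=4,fy=4,interpolation=cv2.INTER_CUBIC)[:,:,::-1])"
```

```text
17.2 pos [ 0.5809 -0.2066 -0.0178] F [ 0.64 -2.51 -0.06] tau [-0.267 -0.143  0.049]
```

View pics/s14.png

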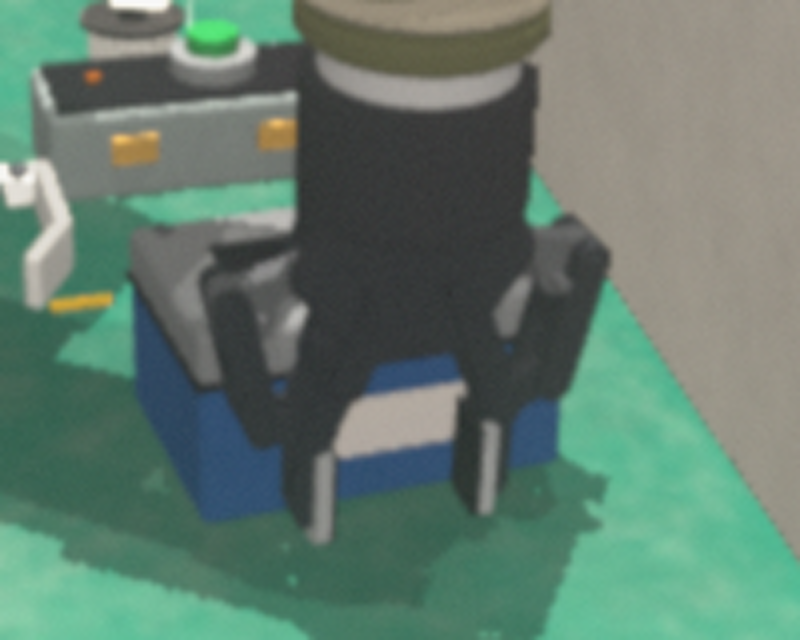

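>>> move_arm(
  moves=[
    [-4,0,0,0],
    [-10,0,0,0],
    [-14,0,2,0],
    [-14,0,4,0],
    [-14,0,4,0],
    [-10,0,4,0],
    [-6,0,4,0],
    [-3,0,4,0],
    [0,0,4,0],
    [0,0,4,0],
  ],
)

```text
time_s: 18.2
position: [0.5809, -0.2063, -0.0216]
tool_rot: [[-0.131, 0.991, 0.0], [0.991, 0.131, -0.0], [-0.0, 0.0, -1.0]]
ft_force: [0.3, -1.6, -0.1]
grip_width: 0.0514
```

```bash
python3 -c "
from ft import *
im=ft(2)
cv2.imwrite('pics/s15.png',cv2.resize(im[180:340,220:420],None,fx=4,fy=4,interpolation=cv2.INTER_CUBIC)[:,:,::-1])"
```

```text
18.3 pos [ 0.5808 -0.2065 -0.0218] F [ 1.38 -1.31 -0.1 ] tau [-0.174 -0.111  0.04 ]
```

View pics/s15.png

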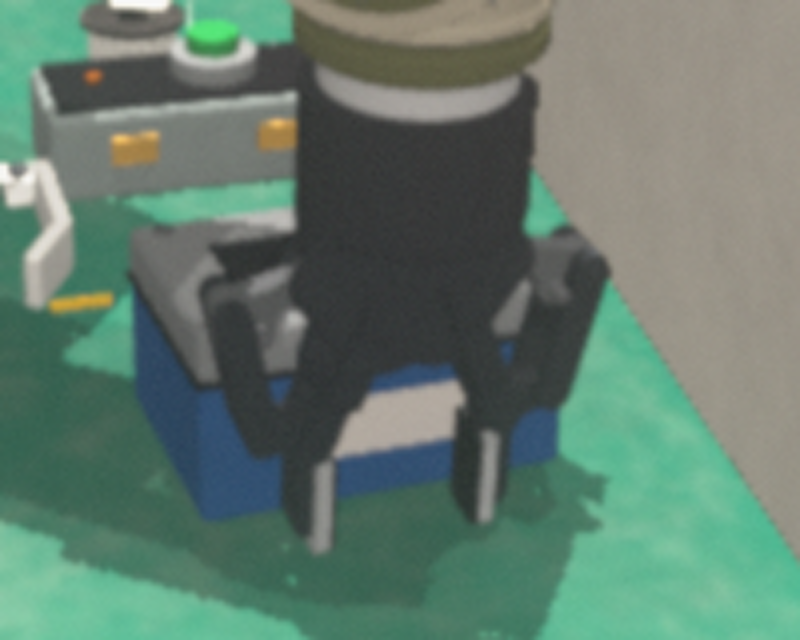

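>>> move_arm(
  moves=[
    [1,0,0,0],
    [2,0,0,0],
    [2,0,0,0],
  ],
)

```text
time_s: 18.6
position: [0.5807, -0.2054, -0.0215]
tool_rot: [[-0.131, 0.991, 0.001], [0.991, 0.131, -0.001], [-0.001, 0.0, -1.0]]
ft_force: [-0.1, -4.7, 1.4]
grip_width: 0.0511
```

```bash
python3 -c "
from ft import *
im=ft(2)
cv2.imwrite('pics/s16.png',cv2.resize(im[180:340,220:420],None,fx=4,fy=4,interpolation=cv2.INTER_CUBIC)[:,:,::-1])"
```

```text
18.7 pos [ 0.5807 -0.2054 -0.0215] F [ 0.41 -4.78  1.45] tau [-0.675  0.007  0.111]
```

View pics/s16.png

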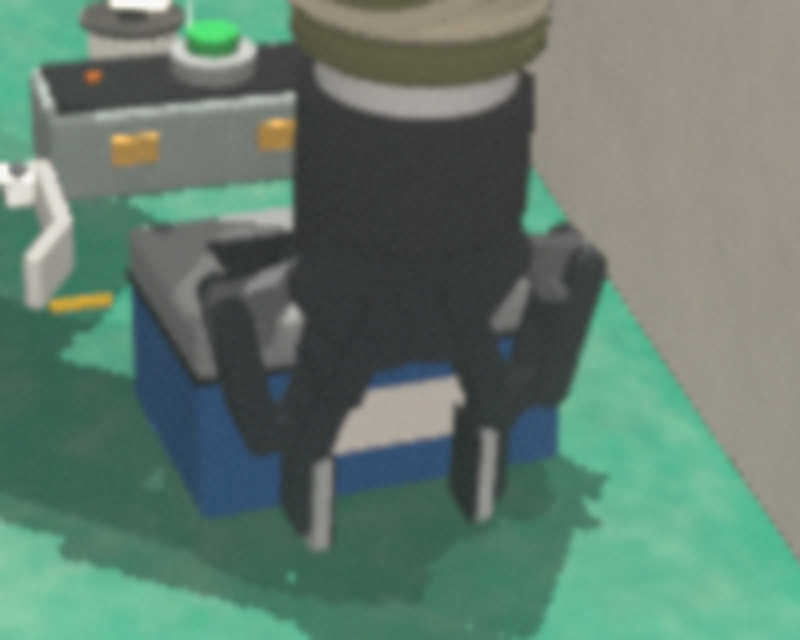

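>>> move_arm(
  moves=[
    [1,0,0,0],
    [2,0,0,0],
    [3,0,0,0],
    [4,0,0,0],
    [5,0,0,0],
    [6,0,0,0],
  ],
)

```text
time_s: 19.3
position: [0.5803, -0.2004, -0.0212]
tool_rot: [[-0.13, 0.991, 0.002], [0.991, 0.13, -0.003], [-0.003, 0.001, -1.0]]
ft_force: [1.0, -8.1, 0.8]
grip_width: 0.0514
```

```bash
python3 -c "
from ft import *
im=ft(2)
cv2.imwrite('pics/s17.png',cv2.resize(im[180:340,220:420],None,fx=4,fy=4,interpolation=cv2.INTER_CUBIC)[:,:,::-1])"
```

```text
19.4 pos [ 0.5803 -0.2002 -0.0213] F [ 0.55 -8.82  0.96] tau [-1.193  0.021  0.045]
```

View pics/s17.png

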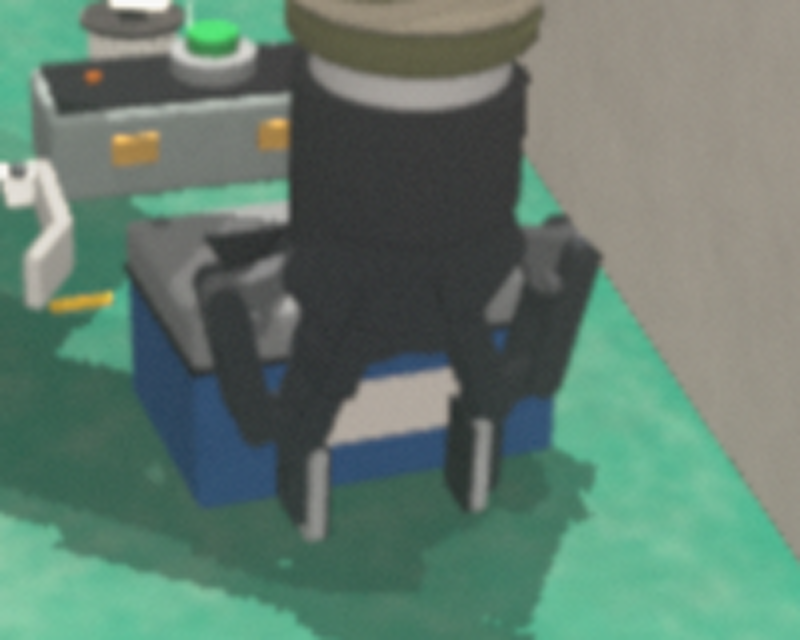

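>>> move_arm(
  moves=[
    [2,0,0,0],
    [4,0,0,0],
    [6,0,0,0],
    [8,0,0,0],
    [10,0,0,0],
    [12,0,0,0],
    [14,0,0,0],
    [16,0,0,0],
    [18,0,0,0],
    [20,0,0,0],
    [22,0,0,0],
    [24,0,0,0],
    [26,0,0,0],
    [28,0,0,0],
    [30,0,0,0],
  ],
)

```text
time_s: 20.9
position: [0.5766, -0.1705, -0.0212]
tool_rot: [[-0.13, 0.991, 0.002], [0.991, 0.13, -0.003], [-0.003, 0.002, -1.0]]
ft_force: [1.5, -9.2, 2.0]
grip_width: 0.0516
```

```bash
python3 -c "
from ft import *
im=ft(1)
cv2.imwrite('pics/s18.png',cv2.resize(im[180:340,220:420],None,fx=4,fy=4,interpolation=cv2.INTER_CUBIC)[:,:,::-1])
im=env.get_image('top')
cv2.imwrite('pics/t18.png',cv2.resize(im[120:310,200:470],None,fx=3,fy=3,interpolation=cv2.INTER_CUBIC)[:,:,::-1])"
```

```text
20.95 pos [ 0.5765 -0.1702 -0.0212] F [ 1.47 -8.09  1.7 ] tau [-1.188 -0.116  0.029]
```

View pics/s18.png

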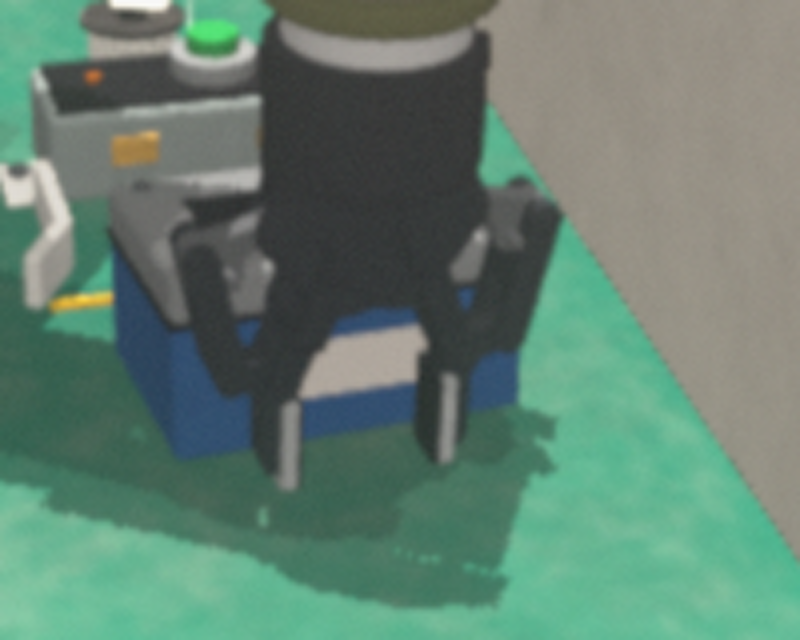

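View pics/t18.png

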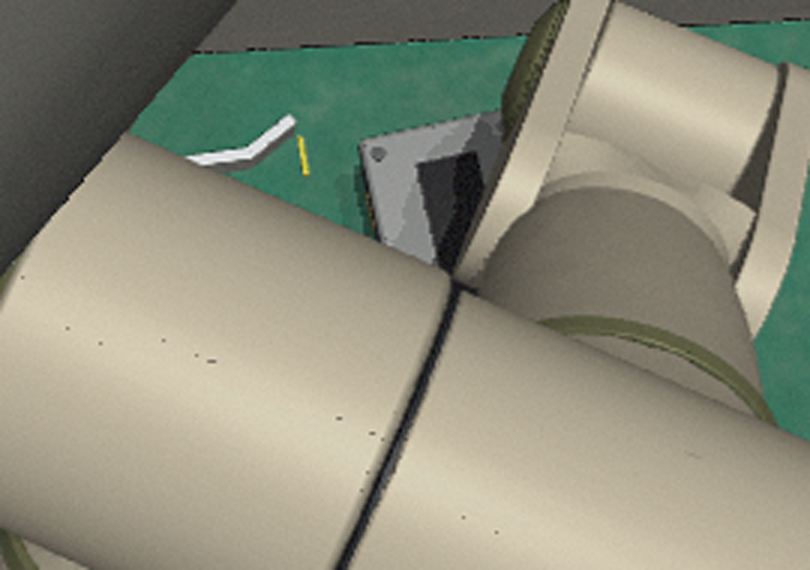

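>>> move_arm(
  moves=[
    [2,0,0,0],
    [5,0,0,0],
    [8,0,0,0],
    [11,0,0,0],
    [14,0,0,0],
    [17,0,0,0],
    [20,0,0,0],
    [23,0,0,0],
    [26,0,0,0.004],
    [29,0,0,0.008],
    [32,0,0,0.012],
    [35,0,0,0.018],
    [38,0,0,0.024],
    [41,0,0,0.03],
    [44,0,0,0.036],
  ],
)

```text
time_s: 22.5
position: [0.5705, -0.1268, -0.0213]
tool_rot: [[-0.095, 0.996, 0.001], [0.996, 0.095, -0.003], [-0.003, 0.001, -1.0]]
ft_force: [0.1, -9.0, 2.5]
grip_width: 0.0514
```

```bash
python3 -c "
from ft import *
im=ft(1)
cv2.imwrite('pics/s19.png',cv2.resize(im[160:320,220:420],None,fx=4,fy=4,interpolation=cv2.INTER_CUBIC)[:,:,::-1])
im=env.get_image('top')
cv2.imwrite('pics/t19.png',cv2.resize(im[120:310,200:470],None,fx=3,fy=3,interpolation=cv2.INTER_CUBIC)[:,:,::-1])"
```

```text
22.55 pos [ 0.5705 -0.1263 -0.0213] F [-0.45 -8.51  1.23] tau [-1.285e+00 -1.000e-03  3.900e-02]
```

View pics/s19.png

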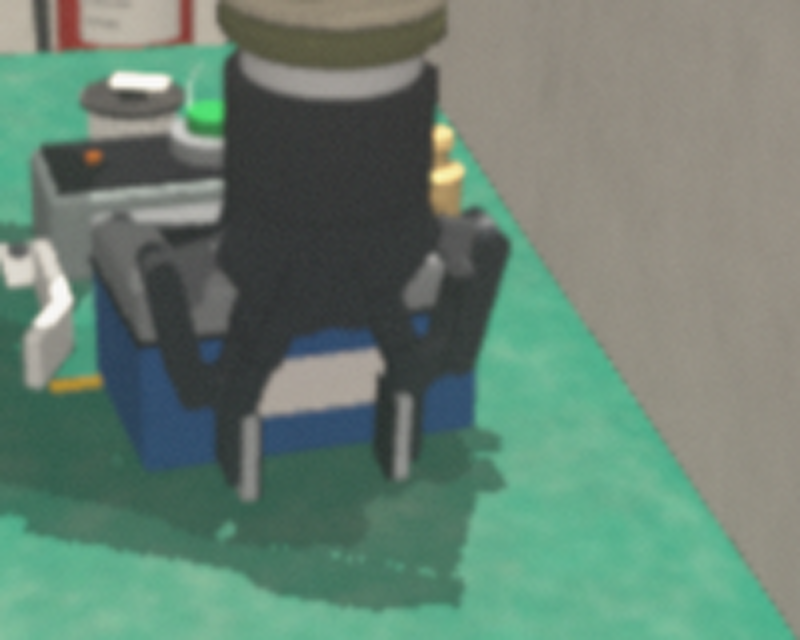

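View pics/t19.png

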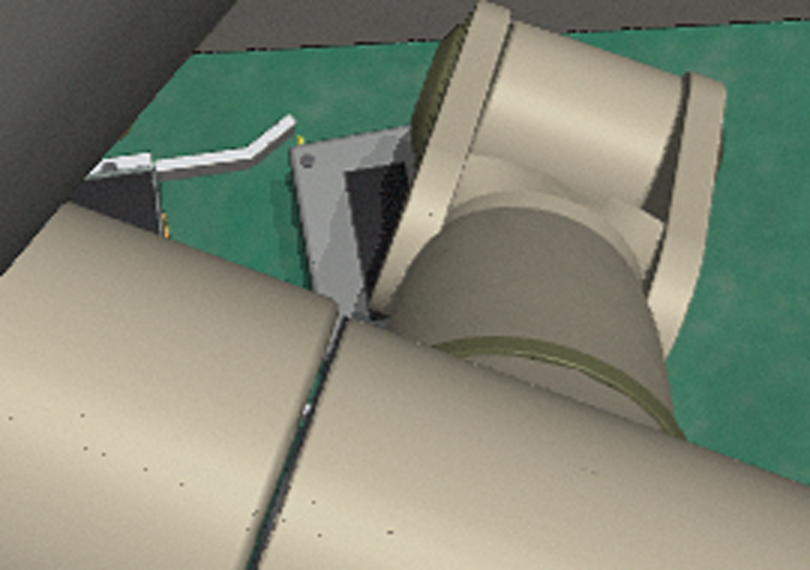

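```bash
python3 -c "
from h import *
z=lambda u,v:((v+.5)/3-.5+120,(u+.5)/3-.5+200)
for u,v,h in((292,148,.078),(303,200,.078),(318,300,.078),(250,157,.026),(160,171,.026),(296,124,.026),(157,172,.047)):
  P=back('top',z(u,v),h); r=P-[.557,.066,0];th=1.635
  print(u,v,np.round(P,4),'dock',np.round([r[0]*np.cos(th)+r[1]*np.sin(th),-r[0]*np.sin(th)+r[1]*np.cos(th)],4))
"
```

```text
292 148 [ 0.6264 -0.0102  0.078 ] dock [-0.0805 -0.0644]
303 200 [ 0.5943 -0.0145  0.078 ] dock [-0.0827 -0.0321]
318 300 [ 0.534  -0.0189  0.078 ] dock [-0.0833  0.0284]
250 157 [0.6379 0.0133 0.026 ] dock [-0.0578 -0.0773]
160 171 [0.6322 0.0699 0.026 ] dock [-0.0009 -0.0753]
296 124 [ 0.6577 -0.0169  0.026 ] dock [-0.0892 -0.0952]
157 172 [0.6256 0.0712 0.047 ] dock [ 0.0008 -0.0687]
```

>>> move_arm(
  moves=[
    [3,0,0,0.006],
    [6,0,0,0.012],
    [9,0,0,0.018],
    [12,0,0,0.024],
    [15,0,0,0.03],
    [18,1,0,0.03],
    [21,1,0,0.03],
    [24,1,0,0.03],
    [27,1,0,0.03],
    [30,1,0,0.03],
    [33,1,0,0.03],
    [36,1,0,0.03],
    [39,1,0,0.03],
    [42,1,0,0.03],
    [45,1,0,0.03],
    [48,1,0,0.03],
    [51,1,0,0.03],
    [54,1,0,0.03],
    [57,1,0,0.03],
    [60,1,0,0.03],
  ],
)

```text
time_s: 24.6
position: [0.566, -0.0668, -0.0213]
tool_rot: [[-0.065, 0.998, 0.002], [0.998, 0.065, -0.002], [-0.002, 0.001, -1.0]]
ft_force: [1.6, -8.8, 1.4]
grip_width: 0.0512
```

```bash
python3 -c "
from ft import *
im=ft(1)
cv2.imwrite('pics/s20.png',cv2.resize(im[140:300,200:400],None,fx=4,fy=4,interpolation=cv2.INTER_CUBIC)[:,:,::-1])
im=env.get_image('top')
cv2.imwrite('pics/t20.png',cv2.resize(im[120:310,200:470],None,fx=3,fy=3,interpolation=cv2.INTER_CUBIC)[:,:,::-1])"
```

```text
24.65 pos [ 0.5659 -0.0663 -0.0214] F [ 0.6  -7.61  2.56] tau [-1.187 -0.095 -0.019]
```

View pics/s20.png

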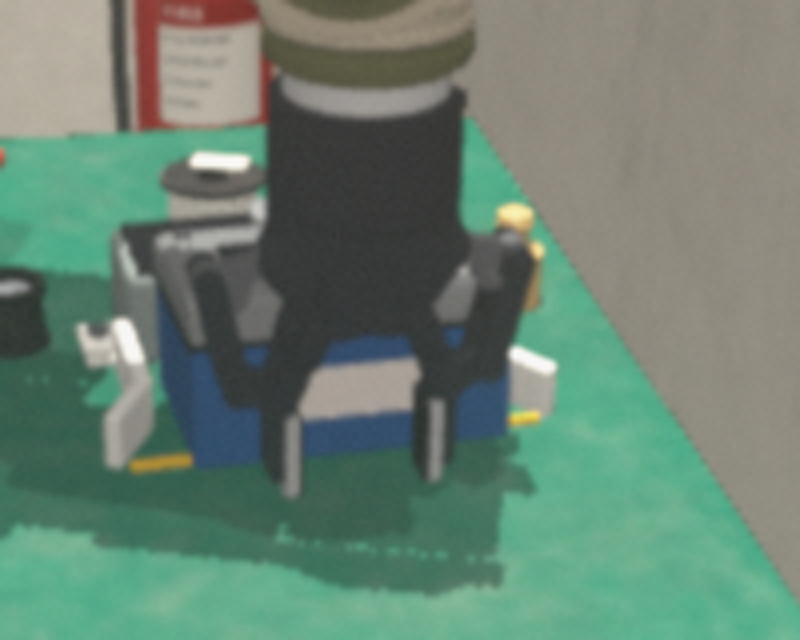

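View pics/t20.png

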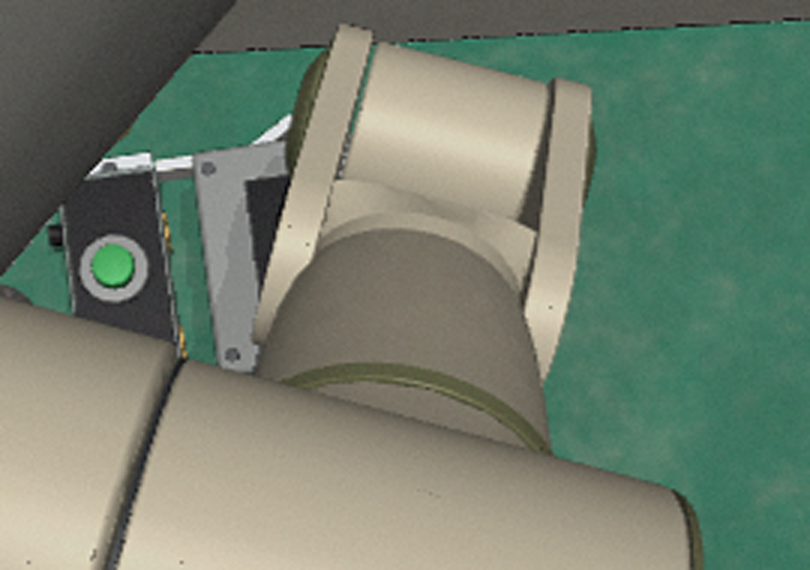

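```bash
python3 -c "
from h import *
z=lambda u,v:((v+.5)/3-.5+120,(u+.5)/3-.5+200)
for u,v,h in((195,157,.078),(206,260,.078),(218,370,.078),(157,172,.047),(180,355,.047),(112,266,.065)):
  P=back('top',z(u,v),h); r=P-[.557,.066,0];th=1.635
  print(u,v,np.round(P,4),'dock',np.round([r[0]*np.cos(th)+r[1]*np.sin(th),-r[0]*np.sin(th)+r[1]*np.cos(th)],4))
"
```

```text
195 157 [0.6244 0.0474 0.078 ] dock [-0.0229 -0.066 ]
206 260 [0.5617 0.0445 0.078 ] dock [-0.0218 -0.0033]
218 370 [0.4966 0.0413 0.078 ] dock [-0.0208  0.0618]
157 172 [0.6256 0.0712 0.047 ] dock [ 0.0008 -0.0687]
180 355 [0.5118 0.0632 0.047 ] dock [0.0001 0.0452]
112 266 [0.5644 0.1001 0.065 ] dock [ 0.0335 -0.0095]
```

>>> move_arm(
  moves=[
    [2,0,0,0],
    [4,0,0,0],
    [6,0,0,0],
    [8,0,0,0],
    [10,0,0,0],
    [12,0,0,0],
    [14,0,0,0],
    [16,0,0,0],
    [18,0,0,0],
    [20,0,0,0],
    [21,0,0,0],
    [22,0,0,0],
    [23,0,0,0],
    [24,0,0,0],
  ],
)

```text
time_s: 26.1
position: [0.5649, -0.0438, -0.0212]
tool_rot: [[-0.065, 0.998, 0.003], [0.998, 0.065, -0.004], [-0.004, 0.002, -1.0]]
ft_force: [2.9, -17.3, 2.4]
grip_width: 0.0514
```

>>> move_arm(
  moves=[
    [1,0,0,0],
    [2,0,0,0],
    [3,0,0,0],
    [4,0,0,0],
    [4,0,0,0],
  ],
)

```text
time_s: 26.6
position: [0.5663, -0.0434, -0.0205]
tool_rot: [[-0.066, 0.998, 0.006], [0.998, 0.066, -0.009], [-0.01, 0.005, -1.0]]
ft_force: [3.7, -32.0, 1.2]
grip_width: 0.0509
```

```bash
python3 -c "
from ft import *
im=ft(1)
cv2.imwrite('pics/s21.png',cv2.resize(im[140:300,200:400],None,fx=4,fy=4,interpolation=cv2.INTER_CUBIC)[:,:,::-1])
im=env.get_image('top')
cv2.imwrite('pics/t21.png',cv2.resize(im[120:310,200:470],None,fx=3,fy=3,interpolation=cv2.INTER_CUBIC)[:,:,::-1])"
```

```text
26.65 pos [ 0.5663 -0.0434 -0.0205] F [  3.79 -33.39   0.8 ] tau [-4.087 -0.331  0.809]
```

View pics/s21.png

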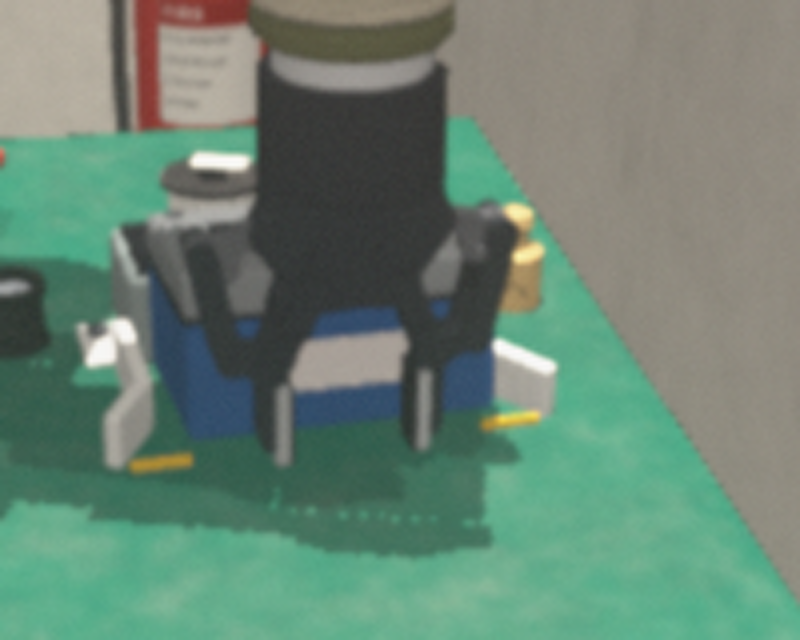

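View pics/t21.png

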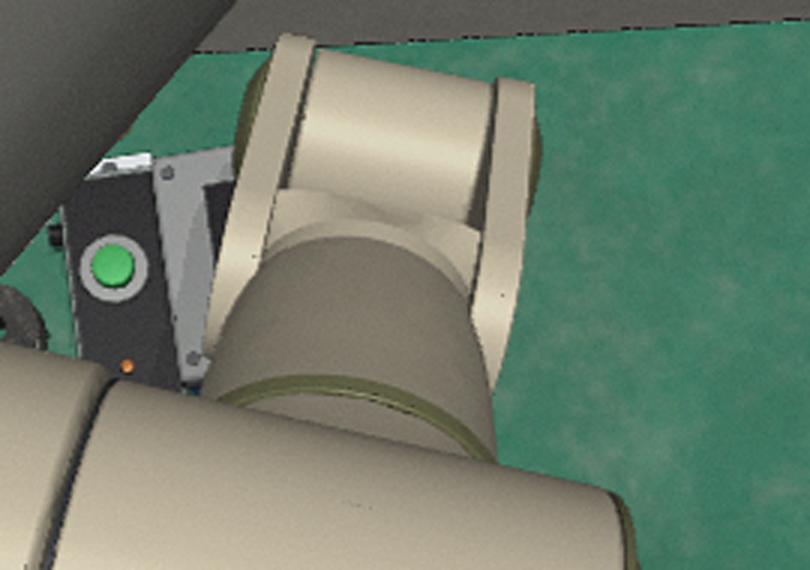

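>>> move_arm(
  moves=[
    [-2,0,0,0],
    [-4,0,0,0],
    [-6,0,0,0],
    [-8,0,0,0],
    [-12,0,0,0],
    [-18,0,0,0],
    [-28,0,0,0],
    [-40,0,0,0],
    [-55,0,0,0],
    [-70,0,0,0],
    [-85,0,0,0],
    [-85,0,-40,0],
    [-85,0,-80,0],
    [-85,0,-100,0],
  ],
)

```text
time_s: 28.1
position: [0.5701, -0.124, 0.0815]
tool_rot: [[-0.064, 0.998, 0.004], [0.998, 0.064, -0.002], [-0.002, 0.004, -1.0]]
ft_force: [0.0, -0.3, -0.7]
grip_width: 0.0513
```

```bash
python3 -c "
from ft import *
im=ft(1)
cv2.imwrite('pics/s22.png',cv2.resize(im[140:300,200:400],None,fx=4,fy=4,interpolation=cv2.INTER_CUBIC)[:,:,::-1])
im=env.get_image('top')
cv2.imwrite('pics/t22.png',cv2.resize(im[120:270,200:400],None,fx=4,fy=4,interpolation=cv2.INTER_CUBIC)[:,:,::-1])"
```

```text
28.15 pos [ 0.5711 -0.1242  0.0837] F [ 1.36 -0.67  2.66] tau [-0.015  0.022 -0.002]
```

View pics/s22.png

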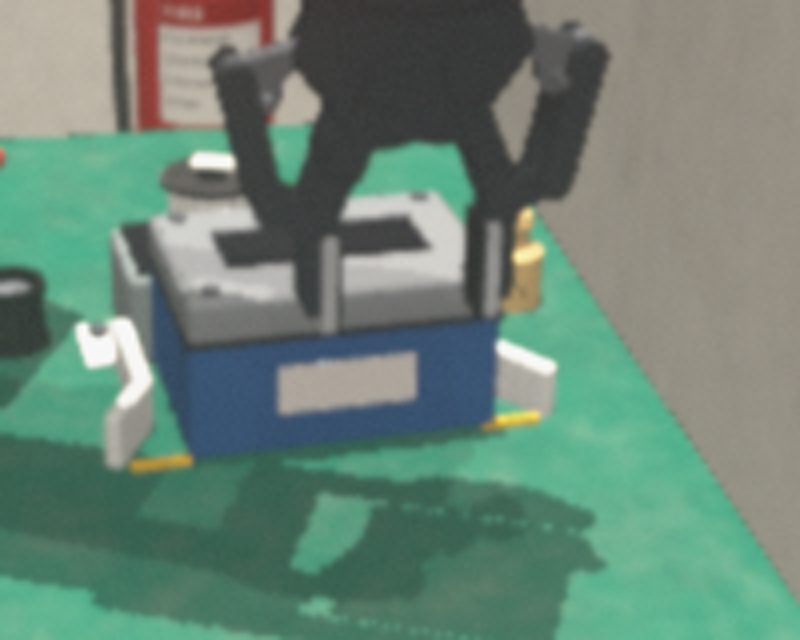

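View pics/t22.png

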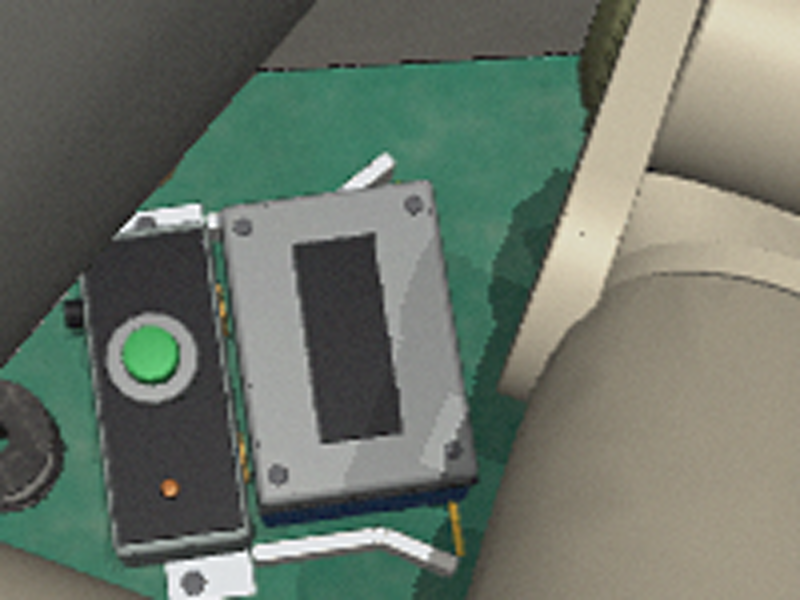

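```bash
python3 - <<'E'
from fit import *
z=lambda u,v:((v+.5)/4-.5+120,(u+.5)/4-.5+200)
for u,v,h in((220,213,.08),(240,360,.08),(260,508,.08),(210,240,.047),(230,380,.047),(250,530,.047),(152,352,.065)):
  P=back('top',z(u,v),h); r=P-[.557,.066,0];th=1.635
  print(u,v,np.round(P,4),'dock',np.round([r[0]*np.cos(th)+r[1]*np.sin(th),-r[0]*np.sin(th)+r[1]*np.cos(th)],4))
hx,hy=.048,.068
zz=lambda u,v:z(u,v)[::-1]
print(fit([('top',[[hx,-hy,.08],[-hx,-hy,.08],[-hx,hy,.08],[hx,hy,.08]],[zz(220,212),zz(433,182),zz(479,480),zz(260,508)])],[.56,.02,1.63]))
print(fit([('top',[[0,-.075,.047],[0,.075,.047],[.062,.075,.047]],[zz(208,228),zz(253,543),zz(118,560)])],[.556,.066,1.63]))
E
```

```text
220 213 [0.6232 0.0652 0.08  ] dock [-0.0051 -0.066 ]
240 360 [0.5562 0.0599 0.08  ] dock [-0.006   0.0012]
260 508 [0.4908 0.0548 0.08  ] dock [-0.0069  0.0667]
210 240 [0.6206 0.0712 0.047 ] dock [ 0.0011 -0.0638]
230 380 [0.5547 0.0655 0.047 ] dock [-0.0003  0.0023]
250 530 [0.4863 0.0602 0.047 ] dock [-0.0012  0.071 ]
152 352 [0.5656 0.0989 0.065 ] dock [ 0.0323 -0.0107]
(array([0.56097653, 0.01258518, 1.64661008]), array([[-0.29388917, -0.77574348],
       [ 0.14105418, -0.32780629],
       [ 0.3893158 ,  0.25363956],
       [-0.22901218,  0.76985984]]))
(array([0.55486847, 0.06498359, 1.65672497]), array([[ 0.14490771, -1.73693789],
       [ 0.39650208,  0.11292958],
       [-0.58675588,  0.9497205 ]]))
```

>>> move_arm(
  moves=[
    [10,0,10,0],
    [20,0,20,0],
    [30,-1,30,0],
    [40,-1,40,0],
    [50,-1,50,0],
    [56,-1,60,0],
    [59,-1,70,0],
    [59,-1,74,0],
    [59,-1,74,0],
    [59,-1,74,0],
  ],
  grip=1.0,
)

```text
time_s: 29.2
position: [0.5645, -0.064, 0.0045]
tool_rot: [[-0.064, 0.998, 0.001], [0.998, 0.064, -0.0], [-0.0, 0.001, -1.0]]
ft_force: [-0.0, -0.3, -0.1]
grip_width: -0.0002
```

>>> move_arm(
  moves=[
    [5,0,0,0],
    [10,0,0,0],
    [13,0,0,0],
    [15,0,0,0],
    [16,0,0,0],
    [17,0,0,0],
    [18,0,0,0],
  ],
)

```text
time_s: 29.9
position: [0.5634, -0.0461, 0.0044]
tool_rot: [[-0.065, 0.998, 0.001], [0.998, 0.065, -0.001], [-0.001, 0.001, -1.0]]
ft_force: [-0.2, -3.2, 0.5]
grip_width: -0.0001
```

```bash
python3 -c "
from ft import *
im=ft(2)
cv2.imwrite('pics/s23.png',cv2.resize(im[140:300,200:400],None,fx=4,fy=4,interpolation=cv2.INTER_CUBIC)[:,:,::-1])"
```

```text
30.0 pos [ 0.5633 -0.0458  0.0043] F [ 0.09 -2.37  0.4 ] tau [-0.307 -0.038  0.029]
```

View pics/s23.png

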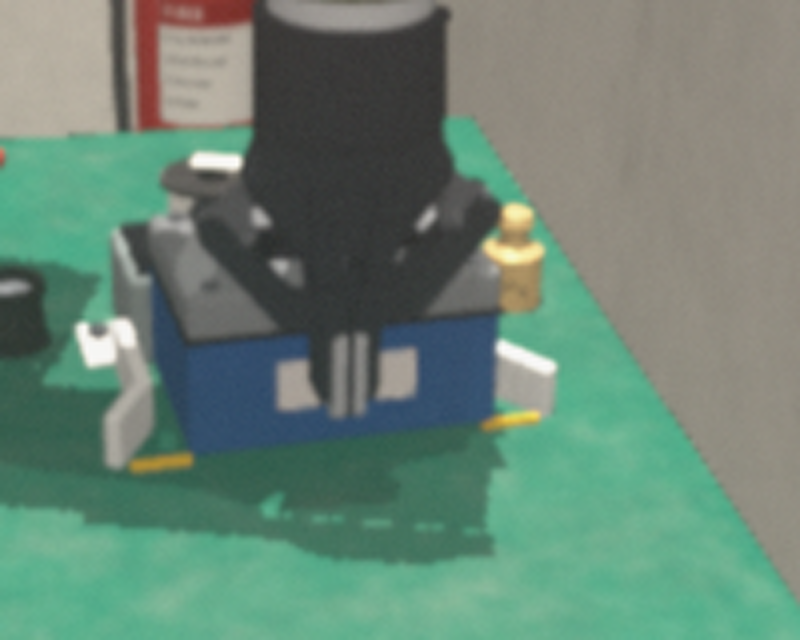

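>>> move_arm(
  moves=[
    [1,0,0,0],
    [2,0,0,0],
    [3,0,0,0],
  ],
)

```text
time_s: 30.3
position: [0.563, -0.0427, 0.0043]
tool_rot: [[-0.065, 0.998, 0.0], [0.998, 0.065, -0.0], [-0.0, 0.0, -1.0]]
ft_force: [0.0, -3.6, 1.4]
grip_width: 0.0003
```

```bash
python3 -c "
from ft import *
im=ft(2)
cv2.imwrite('pics/s24.png',cv2.resize(im[140:300,200:400],None,fx=4,fy=4,interpolation=cv2.INTER_CUBIC)[:,:,::-1])"
```

```text
30.4 pos [ 0.563  -0.0426  0.0043] F [ 0.72 -3.05  0.84] tau [-0.438 -0.057  0.042]
```

View pics/s24.png

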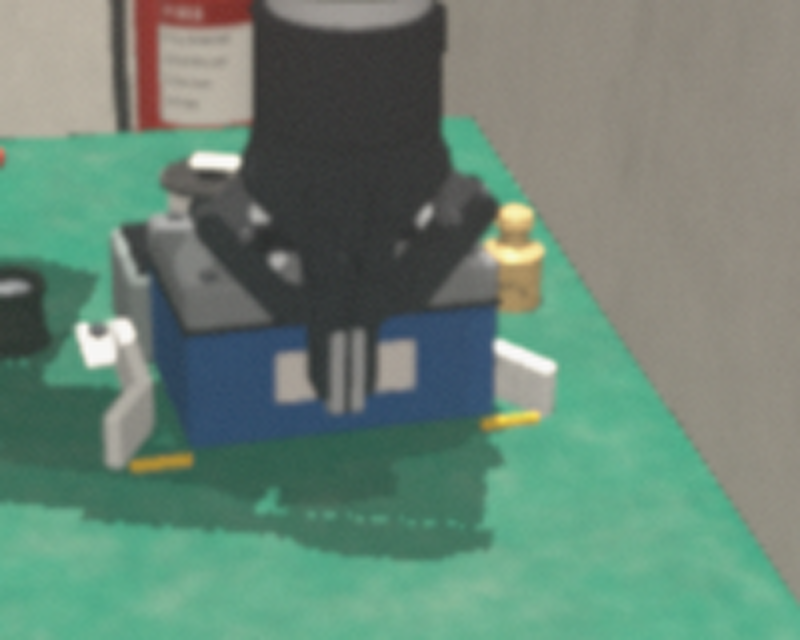

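>>> move_arm(
  moves=[
    [1,0,0,0],
    [2,0,0,0],
    [2,0,0,0],
  ],
)

```text
time_s: 30.7
position: [0.5631, -0.0421, 0.0047]
tool_rot: [[-0.065, 0.998, 0.001], [0.998, 0.065, -0.003], [-0.003, 0.001, -1.0]]
ft_force: [-1.0, -11.4, 3.7]
grip_width: -0.0
```

```bash
python3 -c "
from ft import *
im=ft(2)
cv2.imwrite('pics/s25.png',cv2.resize(im[140:300,200:400],None,fx=4,fy=4,interpolation=cv2.INTER_CUBIC)[:,:,::-1])"
```

```text
30.8 pos [ 0.5631 -0.0421  0.0047] F [ -1.23 -10.42   3.82] tau [-1.655  0.26   0.068]
```

View pics/s25.png

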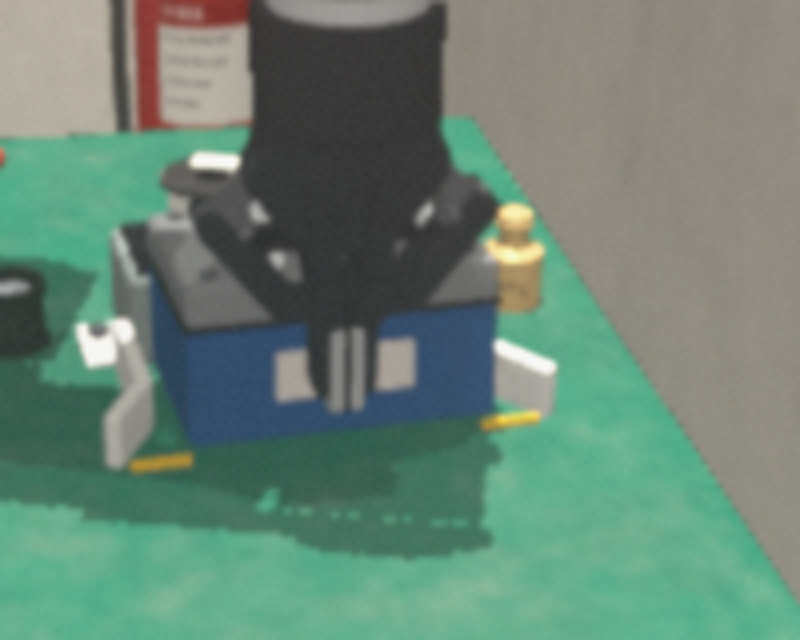

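>>> move_arm(
  moves=[
    [1,0,0,0],
    [2,0,0,0],
    [2,0,0,0],
  ],
)

```text
time_s: 31.1
position: [0.5633, -0.0403, 0.0048]
tool_rot: [[-0.065, 0.998, 0.002], [0.998, 0.065, -0.003], [-0.003, 0.002, -1.0]]
ft_force: [0.8, -11.3, 3.5]
grip_width: -0.0001
```

```bash
python3 -c "
from ft import *
im=ft(2)
cv2.imwrite('pics/s26.png',cv2.resize(im[140:300,200:400],None,fx=4,fy=4,interpolation=cv2.INTER_CUBIC)[:,:,::-1])"
```

```text
31.2 pos [ 0.5633 -0.0403  0.0048] F [ -0.27 -11.13   3.99] tau [-1.707  0.034  0.05 ]
```

View pics/s26.png

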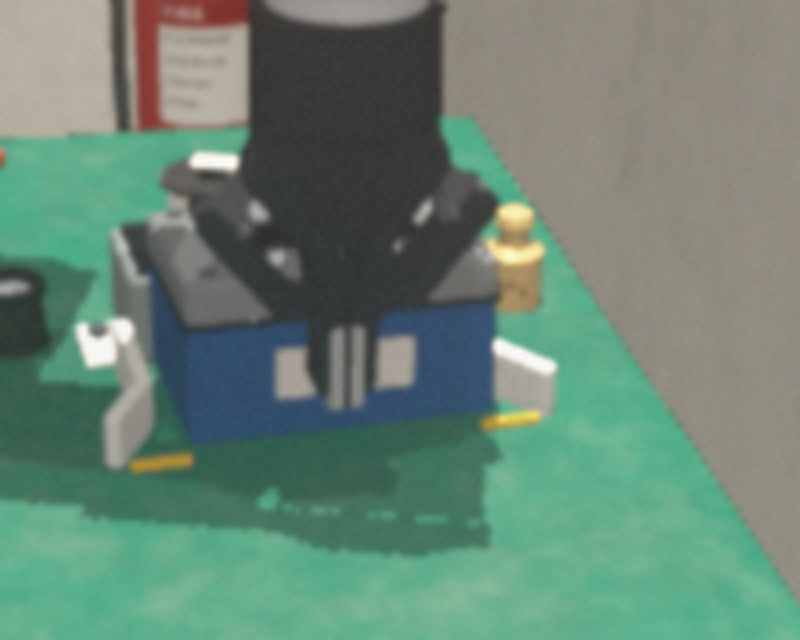

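>>> move_arm(
  moves=[
    [1,0,0,0],
    [2,0,0,0],
    [3,0,0,0],
    [3,0,0,0],
  ],
)

```text
time_s: 31.6
position: [0.5636, -0.0402, 0.005]
tool_rot: [[-0.065, 0.998, 0.003], [0.998, 0.065, -0.007], [-0.008, 0.002, -1.0]]
ft_force: [-1.8, -25.8, 3.0]
grip_width: 0.0002
```

>>> move_arm(
  moves=[
    [-2,0,0,0],
    [-4,0,0,0],
    [-6,0,0,0],
    [-8,0,0,0],
    [-14,0,0,0],
    [-24,0,0,0],
    [-36,0,0,0],
    [-50,0,0,0],
    [-65,0,-10,0],
    [-75,0,-40,0],
    [-80,0,-80,0],
  ],
)

```text
time_s: 32.7
position: [0.5669, -0.1172, 0.0845]
tool_rot: [[-0.063, 0.998, -0.003], [0.998, 0.063, 0.001], [0.001, -0.003, -1.0]]
ft_force: [-0.1, 0.0, 0.3]
grip_width: -0.0001
```

```bash
python3 -c "
from ft import *
im=env.get_image('top')
cv2.imwrite('pics/t27.png',cv2.resize(im[120:270,200:400],None,fx=4,fy=4,interpolation=cv2.INTER_CUBIC)[:,:,::-1])
im=ft(1)
cv2.imwrite('pics/s27.png',cv2.resize(im[140:300,200:400],None,fx=4,fy=4,interpolation=cv2.INTER_CUBIC)[:,:,::-1])"
```

```text
32.8 pos [ 0.5702 -0.1183  0.0899] F [-0.1  -0.34 -0.27] tau [ 0.058 -0.031 -0.065]
```

View pics/t27.png

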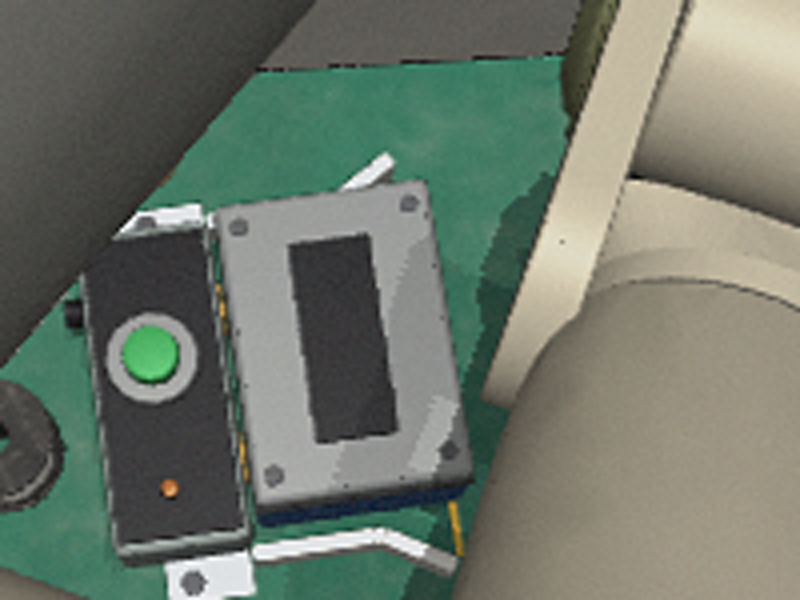

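View pics/s27.png

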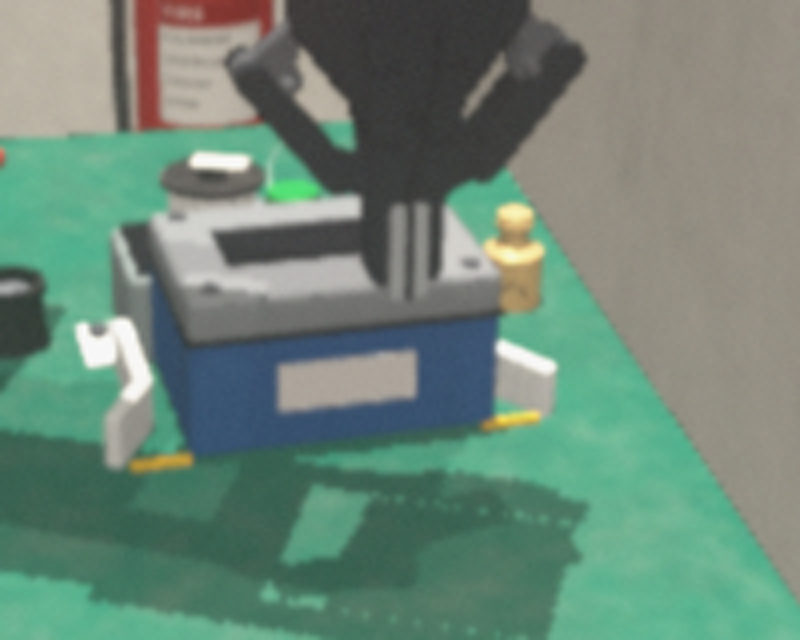

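>>> move_arm(
  moves=[
    [20,1,0,0],
    [45,2,0,0],
    [70,3,0,0],
    [95,4,0,0],
    [120,5,0,0],
    [145,6,0,0],
    [170,7,0,0],
    [195,8,0,0],
    [210,8,0,0],
    [217,8,0,0],
    [217,8,0,0],
    [217,8,0,0],
  ],
)

```text
time_s: 34.0
position: [0.5617, 0.1007, 0.0842]
tool_rot: [[-0.064, 0.998, 0.0], [0.998, 0.064, -0.0], [-0.0, 0.0, -1.0]]
ft_force: [0.5, -0.3, 0.8]
grip_width: -0.0001
```

```bash
python3 -c "
from ft import *
im=ft(1)
cv2.imwrite('pics/s28.png',cv2.resize(im[100:260,180:380],None,fx=4,fy=4,interpolation=cv2.INTER_CUBIC)[:,:,::-1])
s=env.observe();p=s['position'];R=s['tool_rot']
q=lambda P:np.round((proj('side',P)[0]-[180,100])*4,1)
print('tip pred(-x edge)',q(p+[0,0,.027]+R@[-.011,0,0]),'10mm x',q(p+[.01,0,.027]+R@[-.011,0,0]))
print('button pred',q([.5655,.099,.065]))
P=np.array([.5702,-.1183,.1169]);print('s27 tip', (proj('side',P+[0.0007,-.011,0])[0]-[200,140])*4)
"
```

```text
34.05 pos [0.5617 0.1006 0.0842] F [-0.39  0.03  0.01] tau [ 0.02  -0.012 -0.002]
tip pred(-x edge) [368.2 277. ] 10mm x [389.6 275.9]
button pred [371.1 361.1]
s27 tip [403.75920789 313.60746239]
```

View pics/s28.png

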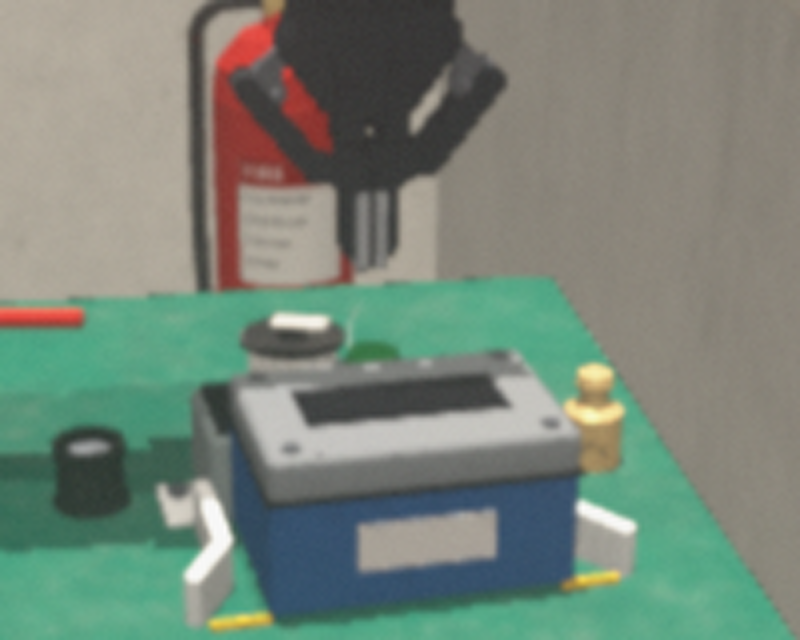

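>>> move_arm(
  moves=[
    [-1,2,10,0],
    [-1,2,20,0],
    [-1,2,30,0],
    [-1,2,38,0],
    [-1,2,43,0],
    [-1,2,45,0],
    [-1,2,47,0],
    [-1,2,49,0],
  ],
)

```text
time_s: 34.85
position: [0.5635, 0.1007, 0.0357]
tool_rot: [[-0.065, 0.998, 0.0], [0.998, 0.065, -0.0], [-0.0, 0.0, -1.0]]
ft_force: [-6.1, -1.4, 20.4]
grip_width: -0.0003
```

>>> move_arm(
  moves=[
    [0,0,1,0],
    [0,0,1,0],
  ],
)

```text
time_s: 35.05
position: [0.5636, 0.1007, 0.0358]
tool_rot: [[-0.065, 0.998, 0.001], [0.998, 0.065, -0.0], [-0.0, 0.001, -1.0]]
ft_force: [-7.0, -1.4, 14.9]
grip_width: 0.0003
```

```bash
python3 -c "
from ft import *
im=ft(1)
cv2.imwrite('pics/s29.png',cv2.resize(im[100:260,180:380],None,fx=4,fy=4,interpolation=cv2.INTER_CUBIC)[:,:,::-1])
im=env.get_image('top')
cv2.imwrite('pics/t29.png',cv2.resize(im[120:270,200:400],None,fx=4,fy=4,interpolation=cv2.INTER_CUBIC)[:,:,::-1])
"
```

```text
35.1 pos [0.5636 0.1007 0.0358] F [-6.56 -1.66 13.67] tau [-1.750e-01  1.133e+00  1.000e-03]
```

View pics/s29.png

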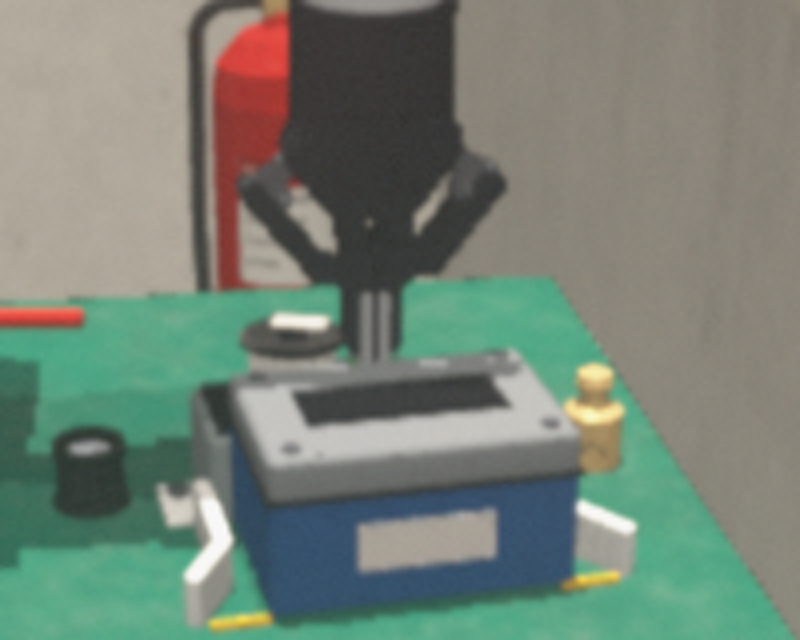

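View pics/t29.png

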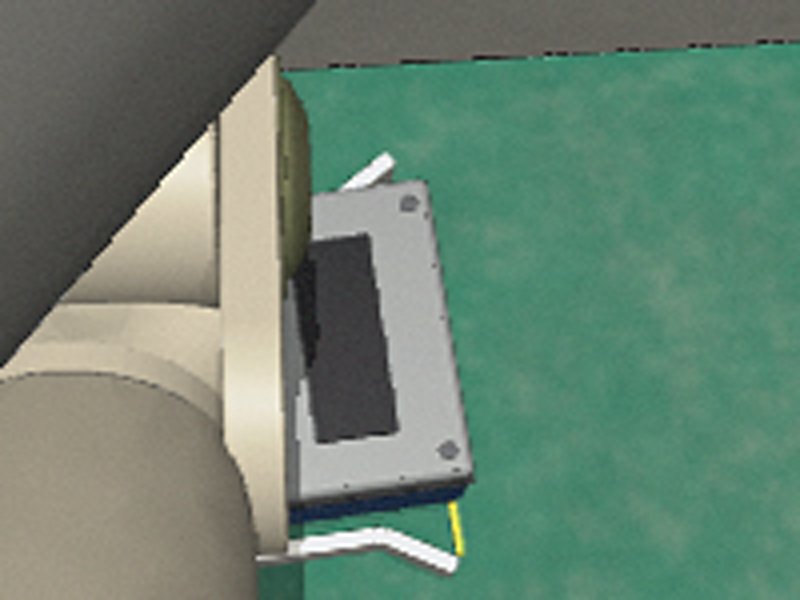

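>>> move_arm(
  moves=[
    [0,0,1,0],
    [0,0,2,0],
    [0,0,2,0],
  ],
)

```text
time_s: 35.45
position: [0.5637, 0.1007, 0.0355]
tool_rot: [[-0.065, 0.998, 0.002], [0.998, 0.065, -0.0], [-0.001, 0.002, -1.0]]
ft_force: [-11.7, -1.3, 28.9]
grip_width: 0.0001
```

>>> move_arm(
  moves=[
    [0,0,-2,0],
    [0,0,-4,0],
    [0,0,-6,0],
    [0,0,-6,0],
    [0,0,-6,0],
  ],
)

```text
time_s: 35.95
position: [0.5638, 0.1007, 0.0382]
tool_rot: [[-0.065, 0.998, 0.0], [0.998, 0.065, 0.0], [0.0, 0.0, -1.0]]
ft_force: [-1.7, -0.2, 3.0]
grip_width: 0.0
```

```bash
python3 -c "
from ft import *
ft(6)"
```

```text
36.25 pos [0.5637 0.1007 0.0382] F [-1.23  0.38  3.27] tau [ 0.04   0.156 -0.002]
```

>>> move_arm(
  moves=[
    [0,0,-2,0],
    [0,0,-2,0],
    [0,0,-2,0],
  ],
)

```text
time_s: 36.55
position: [0.5637, 0.1007, 0.0403]
tool_rot: [[-0.065, 0.998, 0.0], [0.998, 0.065, 0.0], [0.0, 0.0, -1.0]]
ft_force: [0.3, 0.5, 2.0]
grip_width: 0.0001
```

```bash
python3 -c "
from ft import *
ft(5)"
```

```text
36.8 pos [0.5638 0.1007 0.0403] F [0.64 0.64 2.05] tau [ 0.11  -0.08  -0.009]
```

>>> move_arm(
  moves=[
    [0,0,-10,0],
    [0,0,-30,0],
    [0,0,-55,0],
    [-20,0,-75,0],
    [-50,0,-85,0],
    [-85,0,-90,0],
    [-120,0,-90,0],
    [-155,0,-90,0],
    [-190,0,-90,0],
    [-220,0,-90,0],
    [-245,0,-90,0],
    [-250,0,-90,0],
    [-250,0,-90,0],
  ],
)

```text
time_s: 38.1
position: [0.5796, -0.1491, 0.1304]
tool_rot: [[-0.064, 0.998, -0.0], [0.998, 0.064, 0.0], [0.0, -0.0, -1.0]]
ft_force: [-0.8, 1.6, 0.3]
grip_width: -0.0
```

```bash
python3 - <<'E'
from ft import *
im=env.get_image('top')
cv2.imwrite('pics/t30.png',cv2.resize(im[150:270,210:340],None,fx=6,fy=5,interpolation=cv2.INTER_CUBIC)[:,:,::-1])
for k in('battery_rear','dock','charge_button_top'):
  for d in env.tip_of('top',k)[:1]: print(k,d['conf'],back('top',d['point'],{'battery_rear':.02,'dock':0,'charge_button_top':.065}[k]))
im=ft(1)
cv2.imwrite('pics/s30.png',cv2.resize(im[100:260,180:380],None,fx=4,fy=4,interpolation=cv2.INTER_CUBIC)[:,:,::-1])
E
```

```text
dock 0.88 [0.56193398 0.06063096 0.        ]
charge_button_top 0.57 [0.567746   0.10097864 0.065     ]
38.35 pos [ 0.5798 -0.1477  0.1304] F [0.45 0.21 0.14] tau [ 0.037  0.019 -0.039]
```

View pics/t30.png

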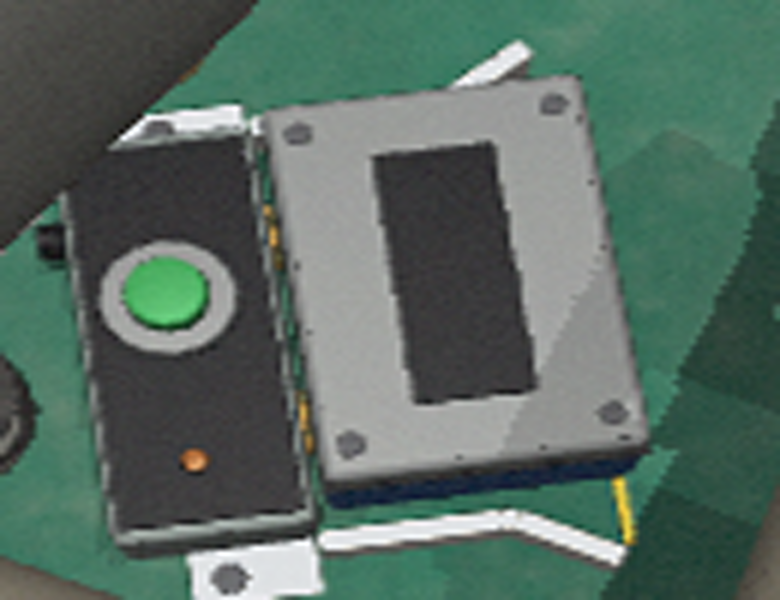

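View pics/s30.png

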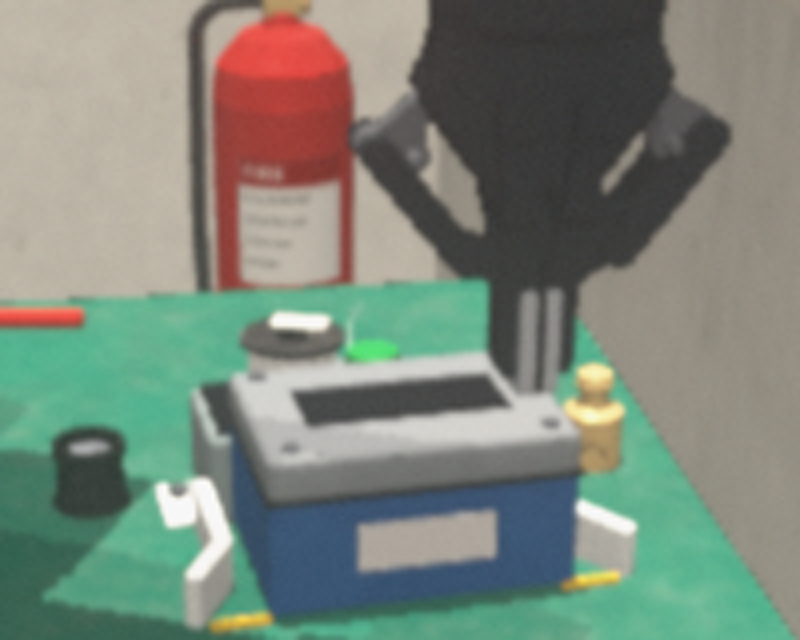

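```bash
python3 - <<'E'
from fit import *
z=lambda u,v:((v+.5)/5-.5+150,(u+.5)/6-.5+210)
th=1.64
def dk(u,v,h):
  r=back('top',z(u,v),h)-[.557,.066,0]; return np.round([r[0]*np.cos(th)+r[1]*np.sin(th),-r[0]*np.sin(th)+r[1]*np.cos(th)],4)
print('dockfront',[dk(*a,.047) for a in((252,140),(284,310),(317,510))])
print('lidfront',[dk(*a,.08) for a in((264,116),(296,300),(326,485))])
print('lidrear',[dk(*a,.08) for a in((583,80),(617,265),(650,440))])
zz=lambda u,v:z(u,v)[::-1]
hx,hy=.048,.068
print(fit([('top',[[hx,-hy,.08],[-hx,-hy,.08],[-hx,hy,.08],[hx,hy,.08]],[zz(262,114),zz(583,76),zz(651,441),zz(326,488)])],[.56,.02,1.63]))
print(fit([('top',[[0,-.075,.047],[0,.075,.047],[.062,.075,.047]],[zz(249,132),zz(320,520),zz(118,545)])],[.556,.066,1.63]))
E
```

```text
dockfront [array([ 0.0013, -0.0677]), array([-0.0006, -0.0033]), array([-0.0015,  0.0701])]
lidfront [array([-0.0036, -0.0664]), array([-0.0048,  0.001 ]), array([-0.0054,  0.0666])]
lidrear [array([-0.0987, -0.0674]), array([-0.0989,  0.0006]), array([-0.0994,  0.0631])]
(array([0.56167071, 0.01442636, 1.65596663]), array([[-0.30212742, -0.57690002],
       [-0.19067676, -0.50892672],
       [ 0.90605506,  1.43715347],
       [-0.21254834,  0.06379232]]))
(array([0.55761494, 0.06531385, 1.66552808]), array([[ 0.07452593, -2.48847693],
       [ 0.45222038,  0.30464743],
       [-0.55118266,  0.6887681 ]]))
```

```bash
python3 -c "
from rig import env
print(env.close_job())"
```

```text
the job is handed in; nothing more can be done
None
```

I pushed the battery box into the dock, pressed the green button to its hard stop, released it and backed the arm clear. I handed the job in after about 38.4 s of the 51 s allowed. No verdict was reported, so what follows is from my own last checks.

**Box position:** In the last top view the box stands flat between the guides. The gap to the stop measures about 3.5 to 4.5 mm, against the 6 mm limit. It is within about 2 mm of the middle line and square to about 0.01 rad. The gap has roughly 1 mm of uncertainty, so it is the tightest of the checks.

**Button:** It met a hard stop under up to 29 N. While easing off, it still pushed back with about 2 N at 4.8 mm above that stop, so it had travelled more than 4.8 mm. It looks up again in the last pictures.

**Bystanders:** The loupe and brass weight look unmoved in the side views, and I saw no change in the solder reel. I did not measure any of the three again.

**Problems met along the way:**
- **Tool height:** The reported TCP height read about 27 mm lower than the fingertips really were, which a touch on the bench and the side camera both showed. I worked from the corrected height.
- **Tipping:** The upper part of the gripper met the lid edge before the fingertips did. The box therefore leaned forward about 0.06 to 0.09 rad while it slid, below the 0.15 rad limit by my picture estimates. It settled flat each time I backed off.
- **Second push:** The first push left a gap close to 6 mm. A second push with the fingers shut, about 31 mm above the bench, closed it by about 2 mm.

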